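# Bed the two sharpening stones in their honing stands

## Task

Get the carver's honing place ready: put each of the two stacked sharpening stones into the sloping wooden stand whose recess is its size, and press it down until it is fully home on the bottom of the recess, taking the sinking cork bed down with it. The stones go in under the leaning tool-rest bar of each stand; leave the glue bottle and the wood offcut undisturbed, and let go of everything at the end.

Things in the scene. Friction and masses are not known exactly. Their poses are not given: they have to be found in the camera images.
- large_stone: Large sharpening stone: plain grey block 110 x 50 x 26 mm (its x, y, z), origin at its centre. Lies flat on the bench, the small stone on top of it.
- small_stone: Small sharpening stone: plain grey block 80 x 36 x 26 mm (its x, y, z), origin at its centre. Lies flat on the large stone, turned up to 0.5 rad against it.
- large_stand: Fixed wooden stand for the large stone. Origin on the bench under the recess mouth's centre, which is 62 mm up. Sloping deck 160 x 100 mm rises 26 degrees along +x (away from the robot). Recess 114 x 54 mm in the middle, length up-slope, 3 mm chamfer; depth over the cork bed 6 mm with bed up, 14 mm with bed down (a stone that is home stands 12 mm proud).
- large_stand_bed (a point): Centre of the cork bed's top in the large stand's recess; it sinks with the bed. z: outward normal of the slope (26 degrees off vertical, leaning to the robot); x: up the slope, along the recess; y: across. Tool-rest hoop of 10 mm bar, square to the slope: legs 74 mm up-slope of the recess centre and 44 mm to each side, cross bar 115 mm out from the deck, leaning over the recess.
- large_stand_seat (a joint): How far the large stand's cork bed has been pressed down, m: 0 fully up, 0.008 fully down (home). It is stiff (8 N of friction) and stays where it is left; a stone's own weight does not move it.
- small_stand: Fixed stand for the small stone: same as the large stand, hoop included, except that its recess is 84 x 40 mm. At least 0.2 m from the other stand.
- small_stand_bed (a point): The same point and axes for the small stone's stand.
- small_stand_seat (a joint): The same for the small stand's cork bed: 0 fully up, 0.008 m fully down.
- glue: Yellow glue bottle, 46 mm diameter, 130 mm tall, upright; origin at the centre of its base. Stands off one end of the stones. Bystander.
- offcut: Light wood offcut 35 x 70 x 30 mm (x, y, z); origin at the centre of its underside. Lies off the other end of the stones. Bystander.
Not all that is in view belongs to the job. What is shaped like the large_stone but pink is not meant. Leave any black look-alike of the large_stand alone.

How it is judged:
By the outcome, as a careful person would: the job done as asked, in the order asked, and still so for the second after the job is handed in, with the robot touching nothing.
It also fails if it takes over 72 s, if anything falls off the work surface, if the arm or the gripper's body presses on something with over 40 N, if the wrist force passes 120 N, or if a joint passes its speed limit or range.

## Robot

A 7-joint arm with a two-finger parallel gripper is mounted at the origin on the work surface. World frame = base frame: x ahead of the robot, y to its left, z up, the work surface at z = 0. Lengths are in mm, angles in rad, forces in N, time in s.
With the tool pointing down it reaches from about 425 to 825 mm from the base axis. Payload 3.6 kg.
Tool frame: the origin (TCP) lies midway between the tips of the shut fingers; the grasp point (between the pads) lies 19 mm behind it; z points along the fingers, y is the line along which they close (so a half turn about z gives the same grasp; the last joint's range is limited). The gripper opens to 93 mm and grips with 3 to 60 N. Pads are 15 mm wide; open, the fingers measure 128 mm over their backs; the gripper's body (75 mm by 188 mm) begins 65 mm behind the grasp point.
Start: joints at [1.129, 0.615, -0.013, 1.423, 0.008, 1.103, -0.04], TCP at [262.557, -594.578, 189.74] pointing down, gripper open.
Joint ranges: [-3.12, 3.12], [-0.3, 2.06], [-1.34, 1.32], [0.26, 2.42], [-1.36, 4.5], [0.01, 1.98], [-2.84, 2.84]. Speed limits (rad/s): [2.79, 2.79, 3.14, 3.14, 3.14, 3.14, 3.14].

## Interface

Orientations are given as a 3x3 rotation matrix whose columns are the frame's x, y, z axes.
In Python, from plant import status, snapshot, workorder gives the robot as it stands.
- The arm moves only by the tool drive_tool, never from a script. Its argument "steps" is one flat list of numbers, 5 for each row, row after row: the finger opening in mm, from 0 to 93, then the shift along the tool's x, y, z as a fraction of full scale, then the turn about the tool's z as a fraction of full scale. In form: [claw, tx, ty, tz, twist, claw, tx, ty, tz, twist, ...]. A call has 1 to 5 rows; each row shifts and turns the commanded pose from where the row before left it, along the tool's axes as they then stand; what a row does not reach is not made up. Full scale, the value 1, is 0.04 m for a shift and 360 degrees for a turn. A row lasts 1/12 s, in which the tool goes at most 41.7 mm and 7.16 degrees, less where a joint would pass 70% of its speed; a pose out of reach is approached as far as the arm can. A call with a number of a shift or a turn outside -1 to 1 is refused whole. A call with a gripper value outside its range is refused whole. The fingers move at their own pace and stop on an object; the grip force is fixed at half the most. Time passes only in rows, so rows that do not move let the fingers close. It gives the time, the measured TCP pose, the force, the opening and the grip force at its end, in the units of the state.
- status.state(): the state, without advancing time (a new reading comes with each control period).
- snapshot(name): name is "side" or "top" or "wrist"; returns a dict with "pixels" (480x640x3 uint8, blue, green, red), "vertical_fov" (degrees; the focal length in pixels is half the picture's height over the tangent of half this angle, whatever the lens; pixels are square), "cx", "cy" (the principal point, pixels), "T" (4x4, takes a point from camera to world coordinates); the wrist camera has in their place "T_tool_cam" (4x4, takes a point from camera to tool coordinates, whose origin is the TCP and whose axes are the flange's). Camera axes: x right, y up, looking along -z (the intrinsics and any distortion apply to the point x, -y, -z); pixel columns grow to the right and rows downward; lengths in mm; the calibration is good to about 2 mm. A picture is of the moment at which its call begins: read the wrist's pose just before it. There is no depth.
- workorder.close_job(): hands the job in; it is judged then, once.
The state is a dict: "time": time; "joint_positions": joint angles; "joint_vel": joint speeds; "joint_torque": joint torques, N m; "tool_pos": TCP position; "orientation": TCP orientation; "force": force on the tool from outside, world axes, zero at the start; "wrist_torque": the same for the moment, N m; "finger_gap": finger opening in mm; "grasp_force": force on a finger pad.
Only numpy, scipy, OpenCV 4.12 (cv2) and the standard library are available. Lean on these libraries where they do the work, as an engineer would, in place of code of your own. Each camera call takes 0.05 s, during which the arm holds its last target. There are 200 camera calls.

## Working session

There is one attempt and no reset: what is moved stays moved. The work goes in short steps, Python scripts to look and compute and a tool call to move; the robot and the scene stay as the last step left them, time stands still between calls to the robot, and variables do not carry over. Pictures are saved under pics/ and viewed, at most 10 in all, crops included, and the job is handed in when it is done.

Besides the shell and the picture viewer there is one more tool, called after ">>>" in YAML: its name, and indented under it one key for each argument. drive_tool: Moves the arm, as the interface text tells. Its arguments: {"type":"object","properties":{"steps":{"type":"array","items":{"type":"number"}}},"required":["steps"]}

```bash
mkdir -p pics; ls
cat > h.py <<'E'
import numpy as np, cv2
from plant import status, snapshot, workorder
def K(s):
    f=240/np.tan(np.radians(s["vertical_fov"])/2); return f,s["cx"],s["cy"]
E
python3 - <<'E'
from h import *
for n in("top","side","wrist"):
    st=status.state(); s=snapshot(n); cv2.imwrite(f"pics/{n}0.png",s["pixels"])
    print(n,{k:(np.round(v,4).tolist() if k.startswith("T") else v) for k,v in s.items() if k!="pixels"})
print(st)
E
```

```text
pics
top {'vertical_fov': 52.60725180688265, 'cx': 330.27059897551777, 'cy': 240.97925697588224, 'T': [[0.0191, 0.9971, -0.0739, 335.0028], [-0.9997, 0.0199, 0.0104, 23.9314], [0.0118, 0.0737, 0.9972, 1170.2026], [0.0, 0.0, 0.0, 1.0]]}
side {'vertical_fov': 45.805265894705016, 'cx': 319.82617576529725, 'cy': 229.98994410980265, 'T': [[-0.7893, 0.3901, -0.4742, -71.6096], [-0.6138, -0.4796, 0.6271, 684.4821], [0.0172, 0.786, 0.618, 753.1569], [0.0, 0.0, 0.0, 1.0]]}
wrist {'vertical_fov': 58.29029484259561, 'cx': 310.772551168086, 'cy': 233.27189529410833, 'T_tool_cam': [[0.0001, 0.9577, 0.2877, 79.8765], [1.0, -0.0003, 0.0007, -1.8608], [0.0007, 0.2877, -0.9577, -195.1468], [0.0, 0.0, 0.0, 1.0]]}
{'time': 0.1, 'joint_positions': array([ 1.12848585,  0.61577694, -0.0126401 ,  1.4247196 ,  0.00810569,
        1.10339676, -0.04036672]), 'joint_vel': array([ 0.00094141, -0.00154149, -0.00053785, -0.00354954, -0.00141435,
        0.00104305, -0.00176454]), 'joint_torque': array([ 9.66872285e-04, -4.60046232e+01,  2.09695618e-01, -1.66246426e+01,
       -6.12142123e-02,  1.69395679e-02,  1.02712652e-04]), 'tool_pos': array([ 262.2657545 , -593.90088159,  188.73290783]), 'orientation': array([[ 9.14740575e-01,  4.04040620e-01, -9.25949805e-04],
       [ 4.04041681e-01, -9.14738275e-01,  2.05131647e-03],
       [-1.81865514e-05, -2.25054472e-03, -9.99997467e-01]]), 'force': array([-0.25140197, -0.11152169,  0.16166434]), 'wrist_torque': array([0.00988983, 0.00834115, 0.06635742]), 'grasp_force': 0.0, 'finger_gap': 92.83765242599254}
```

View pics/top0.png

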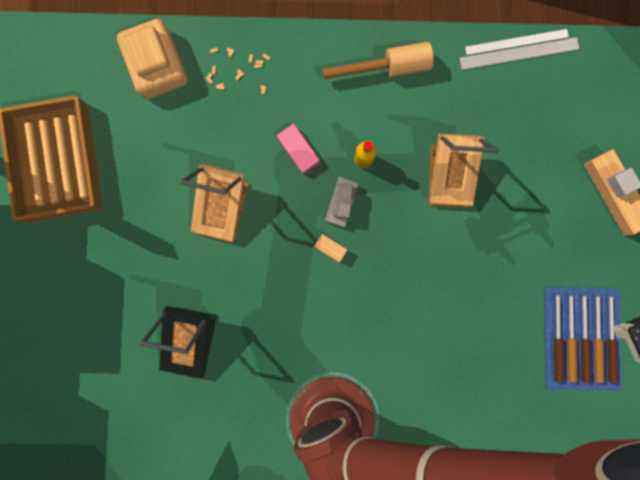

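View pics/side0.png

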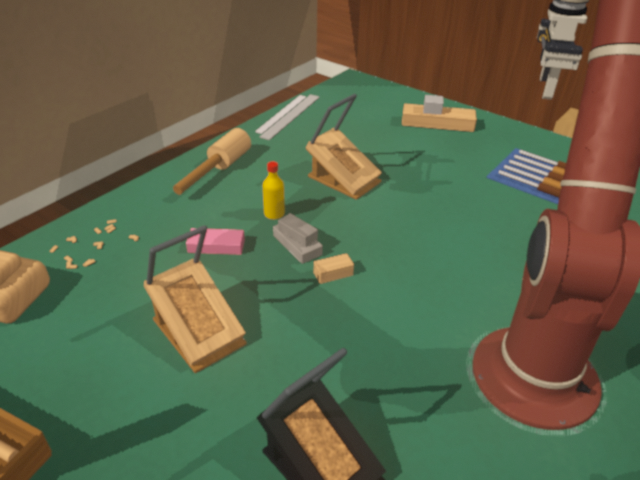

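Look-alikes, in top-view pixels:
- **Stones:** the grey stack at (342,202) is the target. The pink block at (298,148) and the grey piece on wood at (625,182) are not.
- **Stands:** the left wooden stand at (218,203) has the bigger recess, so it looks like the large one. The right wooden stand at (457,170) looks like the small one. The black one at (186,343) is to be left alone.

I'll check this choice in a close crop.

```bash
cat >> h.py <<'E'
def ray(s,u,v,T=None):
    f,cx,cy=K(s); T=s["T"] if T is None else T
    d=T[:3,:3]@np.array([(u-cx)/f,-(v-cy)/f,-1.]); return T[:3,3],d
def atz(s,u,v,z,T=None):
    o,d=ray(s,u,v,T); return o+d*(z-o[2])/d[2]
def proj(s,P,T=None):
    f,cx,cy=K(s); T=s["T"] if T is None else T
    p=(np.atleast_2d(P)-T[:3,3])@T[:3,:3]
    return np.c_[cx+f*p[:,0]/-p[:,2], cy-f*p[:,1]/-p[:,2]]
def wristT(st,s):
    T=np.eye(4);T[:3,:3]=st["orientation"];T[:3,3]=st["tool_pos"]; return T@s["T_tool_cam"]
E
python3 - <<'E'
from h import *
s=snapshot("top");im=s["pixels"]
def c(x,y,w,h,k):return cv2.resize(im[y:y+h,x:x+w],None,fx=k,fy=k,interpolation=cv2.INTER_CUBIC)
a=c(175,150,80,100,5);b=c(310,130,80,100,5)[:, :];d=c(420,120,80,100,5)
cv2.imwrite("pics/crop1.png",cv2.resize(np.hstack([c(175,150,80,100,3),c(310,170,80,100,3),c(420,120,80,100,3)]),None,fx=1.1,fy=1.1))
for n,u,v,z in(("stack",342,202,40),("L",218,203,62),("S",457,170,62),("glue",366,150,120),("off",331,249,30)):print(n,atz(s,u,v,z).round())
E
```

```text
stack [511. -14.  40.]
L [499. 272.  62.]
S [ 588. -279.   62.]
glue [615. -62. 120.]
off [401.  10.  30.]
```

View pics/crop1.png

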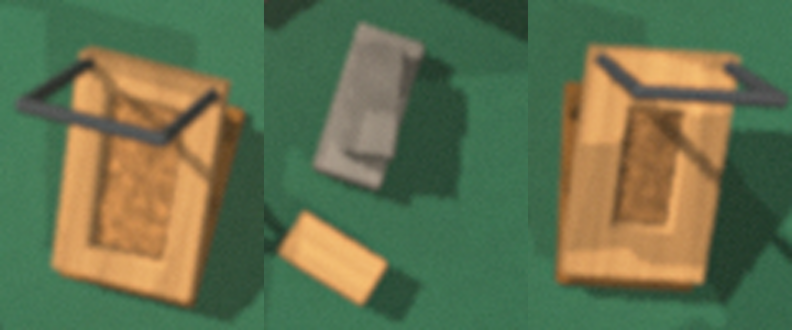

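>>> drive_tool:
  steps: [93,0,0,-0.5,-0.0194,93,0,0,-0.5,-0.0194,93,0,0,-0.5,-0.0194,93,0,0,-0.5,-0.0194,93,0,0,-0.4,-0.0194]

```text
time: 0.62
tool_pos: [262.5, -594.8, 287.2]
orientation: [[0.514, 0.858, 0.0], [0.858, -0.514, -0.001], [-0.001, 0.001, -1.0]]
force: [0.2, 0.2, -0.6]
finger_gap: 93.0
grasp_force: 0.0
```

>>> drive_tool:
  steps: [93,0,0,0,-0.0194,93,0,0,0,-0.0194,93,0,0,0,-0.0194,93,0,0,0,-0.0194,93,0,0,0,-0.0194]

```text
time: 1.03
tool_pos: [262.3, -594.4, 285.4]
orientation: [[-0.07, 0.998, -0.0], [0.998, 0.07, 0.001], [0.001, -0.0, -1.0]]
force: [0.2, 0.5, 0.3]
finger_gap: 93.1
grasp_force: 0.0
```

>>> drive_tool:
  steps: [93,0,0,0,-0.0194,93,0,0,0,-0.0194,93,0,0,0,-0.0194,93,0,0,0,-0.0194,93,0,0,0,-0.0194]

```text
time: 1.45
tool_pos: [262.3, -594.5, 285.4]
orientation: [[-0.628, 0.778, -0.001], [0.778, 0.628, 0.001], [0.001, 0.0, -1.0]]
force: [-0.1, 0.1, -0.5]
finger_gap: 93.0
grasp_force: 0.0
```

>>> drive_tool:
  steps: [93,0,0,0,-0.0194,93,0,0,0,-0.0194,93,0,0,0,-0.0194,93,0,0,0,-0.0194,93,0,0,0,-0.0194]

```text
time: 1.87
tool_pos: [262.2, -594.5, 285.3]
orientation: [[-0.96, 0.278, -0.001], [0.278, 0.96, 0.001], [0.001, 0.0, -1.0]]
force: [0.7, 0.1, 0.1]
finger_gap: 93.0
grasp_force: 0.0
```

>>> drive_tool:
  steps: [93,-0.42,0.888,0,0,93,-0.42,0.888,0,0,93,-0.42,0.888,0,0,93,-0.42,0.888,0,0,93,-0.42,0.888,0,0]

```text
time: 2.28
tool_pos: [394.1, -446.7, 285.6]
orientation: [[-0.959, 0.285, -0.0], [0.285, 0.959, 0.0], [0.0, 0.0, -1.0]]
force: [-0.1, 0.0, -0.1]
finger_gap: 93.1
grasp_force: 0.0
```

>>> drive_tool:
  steps: [93,-0.42,0.888,0,0,93,-0.42,0.888,0,0,93,-0.42,0.888,0,0,93,-0.42,0.888,0,0,93,-0.42,0.888,0,0]

```text
time: 2.7
tool_pos: [525.2, -300.4, 285.6]
orientation: [[-0.959, 0.284, -0.001], [0.284, 0.959, -0.0], [0.0, -0.0, -1.0]]
force: [0.8, -0.6, 0.0]
finger_gap: 93.1
grasp_force: 0.0
```

>>> drive_tool:
  steps: [93,-0.42,0.888,0,0,93,0,0,0,0,93,0,0,0,0,93,0,0,0,0]

```text
time: 3.03
tool_pos: [550.2, -273.1, 285.4]
orientation: [[-0.959, 0.284, -0.001], [0.284, 0.959, -0.001], [0.001, -0.001, -1.0]]
force: [-0.4, -1.0, -0.0]
finger_gap: 92.9
grasp_force: 0.0
```

Run:
```python
from h import *
import pickle
st=status.state(); s=snapshot("wrist"); pickle.dump((st,s),open("S.pkl","wb")); cv2.imwrite("pics/S.png",s["pixels"]); print(st["tool_pos"],st["joint_positions"].round(2))
```

```text
[ 550.22768098 -273.10713623  285.35042168] [ 0.79  0.55 -0.65  1.37  0.33  1.33  1.42]
```

View pics/S.png

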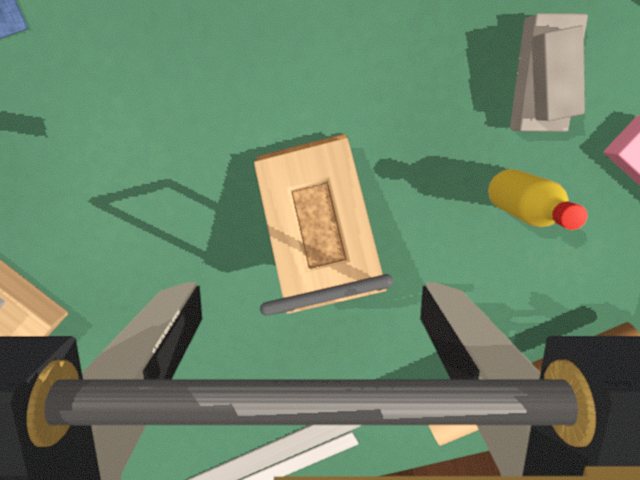

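The small stand's recess has its corners near (292,190), (327,182), (346,259) and (308,268). The stones are at the upper right, next to the glue. Next I'll view the stack and then the large stand from above.

>>> drive_tool:
  steps: [93,0.524,0.825,0,0,93,0.524,0.825,0,0,93,0.524,0.825,0,0,93,0.524,0.825,0,0,93,0.524,0.825,0,0]

```text
time: 3.5
tool_pos: [495.7, -85.3, 285.8]
orientation: [[-0.957, 0.289, -0.0], [0.289, 0.957, -0.001], [-0.0, -0.001, -1.0]]
force: [-0.3, 0.8, 0.6]
finger_gap: 92.8
grasp_force: 0.0
```

>>> drive_tool:
  steps: [93,0.524,0.825,0,0,93,0.524,0.825,0,0,93,0,0,0,0,93,0,0,0,0,93,0,0,0,0]

```text
time: 3.92
tool_pos: [475.8, -11.8, 285.8]
orientation: [[-0.958, 0.287, 0.0], [0.287, 0.958, -0.002], [-0.001, -0.001, -1.0]]
force: [-0.8, -0.4, 0.3]
finger_gap: 93.2
grasp_force: 0.0
```

Run:
```python
from h import *
import pickle
st=status.state(); s=snapshot("wrist"); pickle.dump((st,s),open("K.pkl","wb")); cv2.imwrite("pics/K.png",s["pixels"]); print(st["tool_pos"],st["joint_positions"].round(2))
```

```text
[475.77321544 -11.78495503 285.82785157] [ 0.53  0.32 -0.74  1.73  0.23  1.18  1.  ]
```

>>> drive_tool:
  steps: [93,0.302,0.856,0,0,93,0.302,0.856,0,0,93,0.302,0.856,0,0,93,0.302,0.856,0,0,93,0.302,0.856,0,0]

```text
time: 4.38
tool_pos: [467.6, 170.9, 285.4]
orientation: [[-0.957, 0.29, -0.0], [0.29, 0.957, -0.001], [-0.0, -0.001, -1.0]]
force: [-0.1, -0.2, 0.4]
finger_gap: 93.2
grasp_force: 0.0
```

>>> drive_tool:
  steps: [93,0.302,0.856,0,0,93,0.302,0.856,0,0,93,0.302,0.856,0,0,93,0,0,0,0,93,0,0,0,0]

```text
time: 4.8
tool_pos: [461.2, 281.4, 285.1]
orientation: [[-0.959, 0.283, -0.001], [0.283, 0.959, 0.0], [0.001, -0.0, -1.0]]
force: [0.3, -0.6, -0.0]
finger_gap: 93.1
grasp_force: 0.0
```

Run:
```python
from h import *
import pickle
st=status.state(); s=snapshot("wrist"); pickle.dump((st,s),open("L.pkl","wb")); cv2.imwrite("pics/L.png",s["pixels"]); print(st["tool_pos"],st["joint_positions"].round(2))
```

```text
[461.20566541 281.36857326 285.07922696] [-0.09  0.45 -0.77  1.57  0.32  1.25  0.37]
```

View pics/K.png

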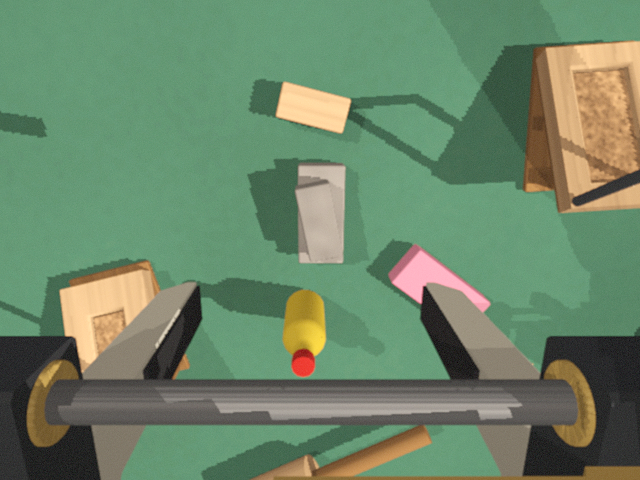

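View pics/L.png

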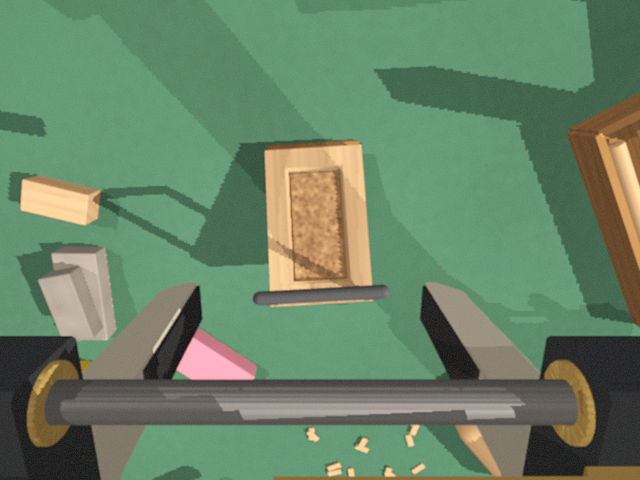

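The stack shows the large stone at about (299–345, 164–263) with the small stone on top. The large stand's recess is at about (289–345, 168–282). Next I'll fit the models to the image edges.

```bash
cat >> h.py <<'E'
import pickle
from scipy.optimize import minimize
from scipy.ndimage import map_coordinates
c26,s26=np.cos(np.radians(26)),np.sin(np.radians(26))
def rect(l,w,h=0): return [np.array([[a,-w/2,h],[a,w/2,h]]) for a in(-l/2,l/2)]+[np.array([[-l/2,b,h],[l/2,b,h]]) for b in(-w/2,w/2)]
def samp(segs,n=60):
    t=np.linspace(.06,.94,n)[:,None]; return np.vstack([a*(1-t)+b*t for a,b in segs])
def slope(P): return np.c_[P[:,0]*c26-P[:,2]*s26, P[:,1], 62+P[:,0]*s26+P[:,2]*c26]
def place(P,q):
    c,s=np.cos(q[2]),np.sin(q[2]); return np.c_[q[0]+c*P[:,0]-s*P[:,1], q[1]+s*P[:,0]+c*P[:,1], P[:,2]]
def gradimg(im,sig):
    g=cv2.GaussianBlur(im,(0,0),sig).astype(np.float32)
    return np.sqrt((cv2.Sobel(g,5,1,0)**2+cv2.Sobel(g,5,0,1)**2).sum(2))
def fit(st,s,P,q0,ch=None):
    T=wristT(st,s); q=np.array(q0,float)
    for sig in(4,2,1):
        G=gradimg(s["pixels"],sig)
        def f(d):
            uv=proj(s,place(P,q+d*[1,1,.01]),T); return -np.minimum(map_coordinates(G,[uv[:,1],uv[:,0]],order=1),80 if sig<2 else 1e9).mean()
        k={4:8,2:3,1:1.5}[sig]
        r=minimize(f,[0,0,0],method="Nelder-Mead",options=dict(initial_simplex=k*np.array([[0,0,0],[1,.3,0],[-.3,1,.3],[-.3,-.5,1]])))
        q=q+r.x*[1,1,.01]
    return q,-r.fun
def stand(l,w): return slope(np.vstack([samp(rect(160,100)[:1]+rect(160,100)[2:]), samp(rect(l,w,-3))]))
def stone(l,w,z):
    P=samp(rect(l,w)); P[:,2]=z; return P
def draw(s,T,P,q,im):
    for u,v in proj(s,place(P,q),T): cv2.circle(im,(int(round(u*2)),int(round(v*2))),1,(0,0,255),-1)
E
cat > fit1.py <<'E'
from h import *
out={}
tiles=[]
for f,n,P,q0,box in(("S","S",stand(84,40),(588,-279,-.03),(230,110)),("L","L",stand(114,54),(499,272,-.25),(230,120)),("K","large",stone(110,50,26),(511,-10,-.28),(230,120)),("K","small",stone(80,36,52),(511,-10,-.15),(230,120))):
    st,s=pickle.load(open(f+".pkl","rb")); q,v=fit(st,s,P,q0); out[n]=q
    im=cv2.resize(s["pixels"],None,fx=2,fy=2); draw(s,wristT(st,s),P,q,im); x,y=box
    print(n,q.round(3),round(v,1)); tiles.append(im[2*y:2*y+400,2*x:2*x+360])
cv2.imwrite("pics/fit.png",cv2.resize(np.vstack([np.hstack(tiles[:2]),np.hstack(tiles[2:])]),None,fx=.74,fy=.74)); pickle.dump(out,open("out.pkl","wb"))
E
python3 fit1.py
```

```text
S [ 5.83129e+02 -2.74785e+02 -3.50000e-02] 80.0
L [ 4.94309e+02  2.79750e+02 -2.25000e-01] 80.0
large [ 5.12384e+02 -1.03040e+01 -2.91000e-01] 80.0
small [ 5.15778e+02 -1.29920e+01 -5.00000e-02] 66.7
```

View pics/fit.png

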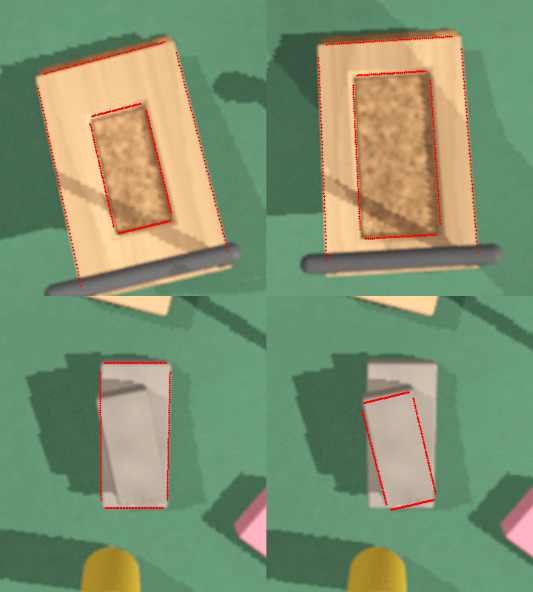

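```bash
sed -i 's/80 if sig/300 if sig/' h.py; sed -i '/imwrite/s/cv2.imwrite.*; pickle/pickle/' fit1.py; python3 fit1.py
python3 - <<'E'
from h import *
st,s=pickle.load(open("K.pkl","rb"));T=wristT(st,s)
print("glue red cap",atz(s,303,363,130,T).round(), "offcut",atz(s,313,106,30,T).round())
E
```

```text
S [ 5.84364e+02 -2.74627e+02 -4.10000e-02] 273.7
L [ 4.94801e+02  2.79746e+02 -2.30000e-01] 243.7
large [ 5.12386e+02 -1.04210e+01 -2.90000e-01] 272.0
small [ 5.1415e+02 -1.2277e+01 -5.2000e-02] 157.3
glue red cap [618. -61. 130.] offcut [400.  14.  30.]
```

>>> drive_tool:
  steps: [70,0,0,0,-0.0188,70,0,0,0,-0.0188,70,-0.116,-0.908,0,0,70,-0.116,-0.908,0,0,70,-0.116,-0.908,0,0]

```text
time: 5.27
tool_pos: [469.9, 166.8, 285.3]
orientation: [[-0.998, 0.056, -0.0], [0.056, 0.998, -0.002], [0.0, -0.002, -1.0]]
force: [0.8, 0.3, 0.4]
finger_gap: 70.5
grasp_force: 0.0
```

>>> drive_tool:
  steps: [70,-0.116,-0.908,0,0,70,-0.116,-0.908,0,0,70,-0.116,-0.908,0,0,70,-0.116,-0.908,0,0,70,-0.116,-0.908,0,0]

```text
time: 5.68
tool_pos: [482.3, -16.9, 285.7]
orientation: [[-0.998, 0.058, -0.0], [0.058, 0.998, -0.002], [0.0, -0.002, -1.0]]
force: [0.8, 1.0, 0.0]
finger_gap: 69.8
grasp_force: 0.0
```

>>> drive_tool:
  steps: [70,0,0,0.9,0,70,0,0,0.9,0,70,0,0,0.9,0,70,0,0,0,0,70,0,0,0,0]

```text
time: 6.1
tool_pos: [481.7, -14.0, 177.0]
orientation: [[-0.998, 0.056, -0.004], [0.056, 0.998, -0.001], [0.004, -0.001, -1.0]]
force: [0.2, 0.2, 0.9]
finger_gap: 69.8
grasp_force: 0.0
```

Run:
```python
from h import *
st=status.state(); s=snapshot("wrist"); pickle.dump((st,s),open("K2.pkl","wb"))
for n,P,q in(("small",stone(80,36,52),(514.2,-12.3,-.05)),("large",stone(110,50,26),(512.4,-10.4,-.29))):
    print(n,fit(st,s,P,q))
```

```text
small (array([ 5.13803929e+02, -1.20620667e+01, -9.27130020e-02]), np.float64(164.72555541992188))
large (array([ 5.12490208e+02, -1.05698864e+01, -2.87322812e-01]), np.float64(254.3844451904297))
```

Run:
```python
from h import *
P=stone(80,36,52)
for f in("K","K2"):
    st,s=pickle.load(open(f+".pkl","rb"))
    for y in(-.15,-.1,-.05,0,.05,.1):
        q,v=fit(st,s,P,(514,-12,y)); print(f,y,q.round(3),round(v,1))
st,s=pickle.load(open("K2.pkl","rb")); im=cv2.resize(s["pixels"],None,fx=2,fy=2)
q,v=fit(st,s,P,(514,-12,-.1)); T=wristT(st,s); o=im.copy(); draw(s,T,P,q,o)
u,v=(2*proj(s,np.array([q[0],q[1],52.]),T)[0]).astype(int); print(u,v)
cv2.imwrite("pics/k2.png",np.hstack([x[max(v-280,0):v+280,u-190:u+190] for x in(im,o)]))
```

```text
K -0.15 [ 5.1415e+02 -1.2277e+01 -5.2000e-02] 157.3
K -0.1 [ 5.1415e+02 -1.2277e+01 -5.2000e-02] 157.3
K -0.05 [ 5.1415e+02 -1.2277e+01 -5.2000e-02] 157.3
K 0 [ 5.1415e+02 -1.2277e+01 -5.2000e-02] 157.3
K 0.05 [ 5.1415e+02 -1.2278e+01 -5.2000e-02] 157.3
K 0.1 [ 5.1415e+02 -1.2277e+01 -5.2000e-02] 157.3
K2 -0.15 [ 5.13804e+02 -1.20620e+01 -9.30000e-02] 164.7
K2 -0.1 [ 5.13804e+02 -1.20630e+01 -9.30000e-02] 164.7
K2 -0.05 [ 5.13804e+02 -1.20620e+01 -9.30000e-02] 164.7
K2 0 [ 5.13804e+02 -1.20630e+01 -9.30000e-02] 164.7
K2 0.05 [ 5.13804e+02 -1.20620e+01 -9.30000e-02] 164.7
K2 0.1 [ 5.13805e+02 -1.20620e+01 -9.30000e-02] 164.7
626 510
```

View pics/k2.png

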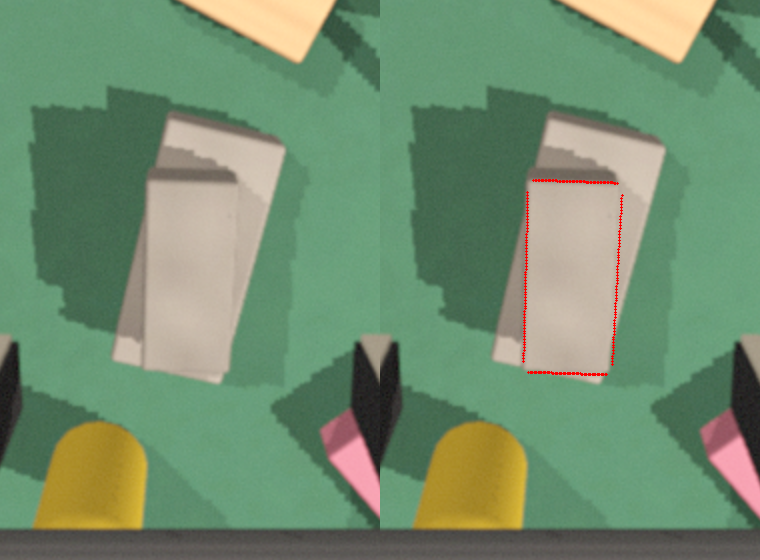

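The crop shows the small stone's sides lying almost parallel to the tool axis, with its near edge at row 181. My fit's right side had caught a shadow, so I'll use a heading of −0.055. Now I'll pick it up.

>>> drive_tool:
  steps: [70,-0.028,0.09,0.8,0,70,0,0,0.8,0,70,0,0,0.8,0,70,0,0,0.8,0,70,0,0,0.32,0]

```text
time: 6.57
tool_pos: [484.8, -8.8, 36.2]
orientation: [[-0.999, 0.053, 0.0], [0.053, 0.999, -0.001], [-0.0, -0.001, -1.0]]
force: [-0.6, -0.1, -0.4]
finger_gap: 70.2
grasp_force: 0.0
```

>>> drive_tool:
  steps: [25,0,0,0,0,25,0,0,0,0,25,0,0,0,0,25,0,0,0,0,25,0,0,0,0]

```text
time: 6.98
tool_pos: [485.5, -7.8, 38.6]
orientation: [[-0.999, 0.052, 0.004], [0.052, 0.999, -0.0], [-0.004, 0.0, -1.0]]
force: [0.7, 0.4, -0.5]
finger_gap: 41.5
grasp_force: 0.0
```

>>> drive_tool:
  steps: [45,0.063,-0.066,0.05,0,45,0,0,0,0,45,0,0,0,0]

```text
time: 7.23
tool_pos: [481.2, -10.6, 35.1]
orientation: [[-0.999, 0.052, -0.0], [0.052, 0.999, -0.0], [0.0, -0.0, -1.0]]
force: [0.9, 0.0, -0.5]
finger_gap: 44.8
grasp_force: 0.0
```

>>> drive_tool:
  steps: [25,0,0,0,0,25,0,0,0,0,25,0,0,0,0,25,0,0,0,0]

```text
time: 7.57
tool_pos: [481.5, -10.2, 34.9]
orientation: [[-0.999, 0.052, -0.0], [0.052, 0.999, 0.0], [0.0, 0.0, -1.0]]
force: [-0.4, -0.5, 0.3]
finger_gap: 26.3
grasp_force: 0.0
```

Run:
```python
from h import *
print(status.state()["finger_gap"],status.state()["tool_pos"])
s=snapshot("wrist"); t=snapshot("side")
a=s["pixels"][60:460,120:520]; b=cv2.resize(t["pixels"][180:300,240:360],(400,400),interpolation=cv2.INTER_CUBIC)
cv2.imwrite("pics/g1.png",np.hstack([a,b]))
```

```text
26.346921064939146 [481.45536955 -10.15715423  34.94012225]
```

View pics/g1.png

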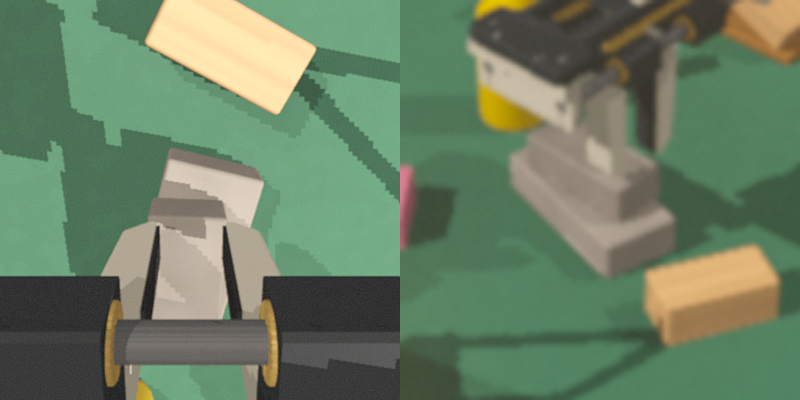

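The stone sits between the fingers with its sides right at the pads, so I'll close further.

>>> drive_tool:
  steps: [0,0,0,0,0,0,0,0,0,0,0,0,0,0,0,0,0,0,0,0]

```text
time: 8.0
tool_pos: [481.4, -10.2, 35.0]
orientation: [[-0.999, 0.052, 0.0], [0.052, 0.999, 0.0], [-0.0, 0.0, -1.0]]
force: [-0.0, 0.4, -0.6]
finger_gap: 3.2
grasp_force: 0.0
```

Run:
```python
from h import *
st=status.state(); t=snapshot("side"); s=snapshot("wrist"); pickle.dump((st,s,t),open("g.pkl","wb"))
p=st["tool_pos"]; R=st["orientation"]
q=(514,-12.2,-.055)
c=place(np.array([[a*40,b*18,z] for z in(26,52) for a in(-1,1) for b in(-1,1)]),q)
ql=(512.4,-10.4,-.29); cl=place(np.array([[a*55,b*25,26] for a in(-1,1) for b in(-1,1)]),ql)
T=wristT(st,s)
f=lambda uv:((uv-[240,180])/120*400+[400,0]).round().tolist()
print("tcp",f(proj(t,p)),"small",f(proj(t,c)),"large",f(proj(t,cl)))
g=lambda uv:(uv-[120,60]).round().tolist()
print("wrist tcp",g(proj(s,p,T)),"tips+-13",g(proj(s,np.array([p+R[:,1]*13,p-R[:,1]*13]),T)),g(proj(s,c,T)))
print(fit(st,s,stone(110,50,26),ql))
```

```text
tcp [[629.0, 192.0]] small [[658.0, 195.0], [618.0, 223.0], [562.0, 141.0], [522.0, 168.0], [658.0, 162.0], [618.0, 189.0], [562.0, 108.0], [521.0, 134.0]] large [[675.0, 216.0], [606.0, 247.0], [574.0, 125.0], [508.0, 152.0]]
wrist tcp [[187.0, 218.0]] tips+-13 [[214.0, 218.0], [161.0, 218.0]] [[151.0, 198.0], [223.0, 198.0], [155.0, 333.0], [219.0, 333.0], [146.0, 217.0], [227.0, 218.0], [151.0, 366.0], [223.0, 366.0]]
(array([ 5.12751371e+02, -1.06364618e+01, -2.89760412e-01]), np.float64(144.69970703125))
```

Run:
```python
from h import *
st,s,t=pickle.load(open("g.pkl","rb"))
o=cv2.imread("pics/g1.png"); n=s["pixels"][60:460,120:520]
d=cv2.absdiff(o[:,:400],n).max(2); m=cv2.medianBlur(d,5)>40
print(m.sum(), [ (a.min(),a.max()) for a in np.where(m)] if m.any() else 0)
for im in(o[:,:400],n): print(cv2.cvtColor(im,6)[250,100:280:4])
```

```text
24008 [(np.int64(110), np.int64(399)), (np.int64(0), np.int64(399))]
[101 101  99 108 169 167 167 168 167 167 168 167 167  70  38 145 174 177
 175 179 179 178 181 182 184 193 203 205 199 199 201  36  44 167 171 168
 167 167 165 165 167 165 160 153 131]
[102 101  97 105  99 102  99 101 104 104 100 107 171 168 170 169 168 170
 170 170 166 164  77 165  90 170 171 166 168 170 170 168 170 165 195 197
 139 136 137 137 137 136 134 134 136]
```

The fingers shut on nothing. From the finger-corner pixels, the visible tips sit about 29 mm behind the stated TCP, which means they closed above the stone. I'll open wide, so they clear both stones, and go deeper.

>>> drive_tool:
  steps: [90,0,0,0,0,90,0,0,0,0,90,0,0,0,0,90,0,0,0,0,90,0,0,0,0]

```text
time: 8.52
tool_pos: [481.4, -10.3, 35.0]
orientation: [[-0.999, 0.052, 0.0], [0.052, 0.999, 0.0], [-0.0, 0.0, -1.0]]
force: [0.4, -0.3, -0.1]
finger_gap: 29.6
grasp_force: 0.0
```

>>> drive_tool:
  steps: [90,0,0,0,0,90,0,0,0,0,90,0,0,0,0,90,0,0,0,0,90,0,0,0,0]

```text
time: 8.93
tool_pos: [481.4, -10.2, 35.0]
orientation: [[-0.999, 0.052, -0.0], [0.052, 0.999, 0.0], [0.0, 0.0, -1.0]]
force: [-0.1, 0.2, -0.1]
finger_gap: 62.4
grasp_force: 0.0
```

Run:
```python
from h import *
st=status.state(); s=snapshot("wrist"); pickle.dump((st,s),open("g2.pkl","wb")); print(st["finger_gap"],st["tool_pos"])
g=cv2.cvtColor(s["pixels"],6)
T=wristT(st,s)
print([fit(st,s,stone(80,36,z),(514,-12.2,-.055)) for z in(52,)],[fit(st,s,stone(110,50,26),(512.4,-10.4,-.29))])
for r in(282,290,300,320): print(r,[c for c in range(1,640) if g[r,c]<75 and g[r,c-1]>=75][:8],[c for c in range(1,640) if g[r,c]>=75 and g[r,c-1]<75][:8])
```

```text
62.43536198686348 [481.3885267  -10.20133007  34.97208317]
[(array([ 5.13208705e+02, -1.19155759e+01, -7.92608529e-02]), np.float64(123.0584716796875))] [(array([ 5.12675402e+02, -1.08205974e+01, -2.95225447e-01]), np.float64(164.91897583007812))]
282 [606, 618] [607, 619]
290 [231, 387, 607, 609, 613, 620, 636] [236, 391, 608, 610, 614, 621, 637]
300 [227, 386, 593, 615] [237, 396, 594, 616]
320 [218, 386, 612] [237, 404, 613]
```

>>> drive_tool:
  steps: [90,0,0,0,0,90,0,0,0,0,90,0,0,0,0,90,0,0,0,0,90,0,0,0,0]

```text
time: 9.4
tool_pos: [481.4, -10.2, 35.0]
orientation: [[-0.999, 0.052, -0.0], [0.052, 0.999, 0.0], [0.0, 0.0, -1.0]]
force: [-0.1, 0.5, 1.4]
finger_gap: 89.9
grasp_force: 0.0
```

>>> drive_tool:
  steps: [90,0,0,0.17,0,90,0,0,0.17,0,90,0,0,0.17,0,90,0,0,0.16,0,90,0,0,0,0]

```text
time: 9.82
tool_pos: [480.3, -10.3, 6.6]
orientation: [[-0.999, 0.051, -0.003], [0.051, 0.999, -0.0], [0.003, -0.0, -1.0]]
force: [0.4, 1.6, 0.4]
finger_gap: 89.9
grasp_force: 0.0
```

>>> drive_tool:
  steps: [20,0,0,0,0,20,0,0,0,0,20,0,0,0,0,20,0,0,0,0,20,0,0,0,0]

```text
time: 10.23
tool_pos: [481.6, -10.2, 8.4]
orientation: [[-0.999, 0.052, 0.001], [0.052, 0.999, 0.0], [-0.001, 0.0, -1.0]]
force: [-0.3, -0.5, 0.3]
finger_gap: 61.4
grasp_force: 0.0
```

>>> drive_tool:
  steps: [20,0,0,0,0,20,0,0,0,0,20,0,0,0,0,20,0,0,0,0,20,0,0,0,0]

```text
time: 10.65
tool_pos: [481.3, -10.6, 8.2]
orientation: [[-0.999, 0.052, -0.0], [0.052, 0.999, -0.001], [0.0, -0.001, -1.0]]
force: [-0.2, -0.7, 0.6]
finger_gap: 35.8
grasp_force: 29.8
```

>>> drive_tool:
  steps: [20,0,0,-0.2,0,20,0,0,-0.4,0,20,0,0,-0.8,0,20,0,0,-0.8,0,20,0,0,-0.6,0]

```text
time: 11.07
tool_pos: [481.4, -9.7, 122.4]
orientation: [[-0.999, 0.051, 0.001], [0.051, 0.999, 0.001], [-0.001, 0.001, -1.0]]
force: [0.3, 0.5, -1.4]
finger_gap: 35.7
grasp_force: 29.8
```

>>> drive_tool:
  steps: [20,0,0,0,0,20,0,0,0,0,20,0,0,0,0]

```text
time: 11.32
tool_pos: [480.2, -10.7, 119.3]
orientation: [[-0.999, 0.052, -0.002], [0.052, 0.999, -0.0], [0.002, -0.001, -1.0]]
force: [-1.2, -0.1, -2.6]
finger_gap: 36.0
grasp_force: 29.8
```

```bash
cat >> h.py <<'E'
def fit_hand(st,s,l,w,x0,top):
    """stone held: params x,y (tool), pitch about y; uses top face edges at tool z -top (behind TCP) at grip line; returns"""
    T=s["T_tool_cam"]; P=samp(rect(l,w)[:1]+rect(l,w)[2:]+rect(l,w)[1:2])
    best=None
    for sig in(3,1.2):
        G=gradimg(s["pixels"],sig)
        def pts(q):
            x=P[:,0]+q[0]; # stone x along -tool x (up-slope = away) ; far end tool x negative
            return np.c_[-(x*np.cos(q[2])), P[:,1]+q[1], -top-x*np.sin(q[2])]
        def f(d):
            q=q0+d*[1,1,.02]; uv=proj(s,pts(q),T); k=uv[:,1]<335
            return -(map_coordinates(G,[uv[:,1],uv[:,0]],order=1)[k]).mean()
        q0=np.array([x0,0,0.]) if best is None else best
        r=min((minimize(f,[a,0,b],method="Nelder-Mead",options=dict(initial_simplex=np.array([[a,0,b],[a+3,1,b],[a-2,2,b],[a,-1,b+3]]))) for a in(-4,0,4) for b in((-10,-5,0,5) if sig>2 else (0,))),key=lambda r:r.fun)
        best=q0+r.x*[1,1,.02]
    return best,-r.fun,proj(s,np.c_[-(best[0]+np.array([-l/2,-l/2,l/2,l/2]))*np.cos(best[2]), best[1]+np.array([-w/2,w/2,-w/2,w/2]), -top-(best[0]+np.array([-l/2,-l/2,l/2,l/2]))*np.sin(best[2])],T).round(1).tolist()
E
python3 - <<'E'
from h import *
st=status.state(); s=snapshot("wrist"); t=snapshot("side"); pickle.dump((st,s,t),open("h1.pkl","wb")); print(st["finger_gap"],st["tool_pos"],st["grasp_force"],st["force"])
print(fit_hand(st,s,80,36,32,43.8))
E
```

```text
36.0114269106035 [480.19276286 -10.71784578 119.31705943] 29.789400100708008 [-1.23105129 -0.07163824 -2.607362  ]
(array([30.8248552 ,  1.46407092, -0.2951727 ]), np.float64(115.53278350830078), [[262.9, 304.0], [357.8, 304.0], [273.1, 427.2], [347.8, 427.2]])
```

```bash
cat >> h.py <<'E'
EDG=[(0,1),(2,3),(4,5),(6,7),(0,2),(1,3),(4,6),(5,7),(0,4),(1,5),(2,6),(3,7)]
def hand_box(st,l,w,gx,tipup,pitch,hp,y=0):
    # corners in world; gx: stone centre ahead of grip along -tool x; stone bottom at tool z=-tipup; pivot hp above bottom at tool x=0
    C=np.array([[a*l/2+gx,b*w/2,h-hp] for h in(0,26) for a in(-1,1) for b in(-1,1)])
    c,sn=np.cos(pitch),np.sin(pitch)
    X=C[:,0]*c-C[:,2]*sn; Z=C[:,0]*sn+C[:,2]*c      # pitch>0: far end up
    L=np.c_[-X, C[:,1]+y, -tipup-hp-Z]
    return L@st["orientation"].T+st["tool_pos"]
E
python3 - <<'E'
from h import *
st,s,t=pickle.load(open("h1.pkl","rb"))
for cam,im,T,occ in(("side",t,None,None),("wrist",s,wristT(st,s),340)):
  G=gradimg(im["pixels"],1.2); res=[]
  vis={"side":[(4,5),(6,7),(4,6),(5,7),(1,3),(1,5),(0,1),(3,7),(0,4)],"wrist":[(4,5),(4,6),(5,7),(0,1)]}[cam]
  for gx in np.arange(26,38,1.):
    for p in np.arange(-.5,.31,.05):
      W=hand_box(st,80,36,gx,17.8,p,18); uv=proj(im,samp([(W[a],W[b]) for a,b in vis],40),T)
      k=(uv[:,1]<335) if occ else np.ones(len(uv),bool)
      for du in((-2,0,2) if cam=="side" else (0,)):
        for dv in((-2,0,2) if cam=="side" else (0,)):
          res.append((np.minimum(map_coordinates(G,[uv[k,1]+dv,uv[k,0]+du],order=1),250).mean(),gx,round(p,2),du,dv))
  print(cam,sorted(res)[::-1][:8])
E
```

```text
side [(np.float32(129.70293), np.float64(31.0), np.float64(-0.1), 0, -2), (np.float32(128.89502), np.float64(32.0), np.float64(-0.1), 0, -2), (np.float32(128.59598), np.float64(30.0), np.float64(-0.1), 0, -2), (np.float32(128.55258), np.float64(31.0), np.float64(-0.05), 0, -2), (np.float32(128.42758), np.float64(30.0), np.float64(-0.05), 0, -2), (np.float32(128.42183), np.float64(26.0), np.float64(-0.05), -2, -2), (np.float32(128.37674), np.float64(36.0), np.float64(-0.1), 2, -2), (np.float32(128.19733), np.float64(27.0), np.float64(-0.05), -2, -2)]
wrist [(np.float32(135.96461), np.float64(35.0), np.float64(-0.1), 0, 0), (np.float32(134.49242), np.float64(37.0), np.float64(-0.25), 0, 0), (np.float32(132.206), np.float64(33.0), np.float64(0.05), 0, 0), (np.float32(128.5174), np.float64(36.0), np.float64(-0.15), 0, 0), (np.float32(127.90053), np.float64(33.0), np.float64(-0.0), 0, 0), (np.float32(123.4378), np.float64(35.0), np.float64(-0.15), 0, 0), (np.float32(122.54338), np.float64(36.0), np.float64(-0.2), 0, 0), (np.float32(121.55651), np.float64(32.0), np.float64(0.1), 0, 0)]
```

Run:
```python
from h import *
for f in("S","K","L","g2","h1"):
    x=pickle.load(open(f+".pkl","rb")); st,s=x[0],x[1]
    print(f,s["cx"].__round__(2),s["T_tool_cam"][:3,3].round(2),proj(s,np.array([[0,0,0.],[7.5,0,-29]]),s["T_tool_cam"]).round(1).tolist())
    g=cv2.cvtColor(s["pixels"],6); 
    for r in(295,310,325): 
        d=g[r].astype(int)<75; e=np.flatnonzero(np.diff(d.astype(int))); e=e[(e>150)&(e<480)]; print(r,e.tolist())
```

```text
S 310.77 [  81.6     1.23 -195.15] [[308.1, 278.8], [307.7, 289.0]]
295 [190, 199, 298, 301, 421, 431]
310 [180, 201, 420, 440]
325 [172, 198, 423, 450]
K 310.77 [  81.6     1.22 -195.15] [[308.1, 278.8], [307.7, 289.0]]
295 [190, 200, 422, 431]
310 [180, 200, 420, 440]
325 [172, 198, 423, 450]
L 310.77 [  81.59    1.23 -195.15] [[308.1, 278.8], [307.7, 289.0]]
295 [190, 199, 254, 257, 421, 431]
310 [181, 200, 420, 440]
325 [172, 198, 423, 450]
g2 310.77 [  81.27    1.53 -195.15] [[307.4, 278.1], [306.9, 288.3]]
295 [228, 236, 385, 392]
310 [221, 236, 385, 399]
325 [215, 234, 387, 405]
h1 310.77 [  81.27    1.53 -195.15] [[307.4, 278.1], [306.9, 288.3]]
295 [262, 267, 353, 359]
310 [258, 265, 357, 362]
325 [254, 264, 355, 366]
```

>>> drive_tool:
  steps: [20,-0.049,-0.94,0,-0.0017,20,-0.049,-0.94,0,0,20,-0.049,-0.94,0,0,20,-0.049,-0.94,0,0,20,-0.049,-0.94,0,0]

```text
time: 11.83
tool_pos: [481.9, -199.9, 118.6]
orientation: [[-0.999, 0.04, -0.003], [0.04, 0.999, 0.001], [0.003, 0.001, -1.0]]
force: [0.8, -0.6, -1.8]
finger_gap: 35.7
grasp_force: 29.8
```

>>> drive_tool:
  steps: [20,-0.049,-0.94,0,0,20,-0.049,-0.94,0,0,20,0,0,0,0,20,0,0,0,0,20,0,0,0,0]

```text
time: 12.25
tool_pos: [483.2, -272.5, 118.8]
orientation: [[-0.999, 0.04, -0.002], [0.04, 0.999, 0.003], [0.002, 0.003, -1.0]]
force: [0.2, 0.4, -1.4]
finger_gap: 35.7
grasp_force: 29.8
```

```bash
cat > m.py <<'E'
from h import *
import sys
# usage: m.py pkl stand(S/L) : fit stand and print in tool frame
n=sys.argv[1]; q0=[float(v) for v in sys.argv[2:5]]; l,w=(84,40) if n=="S" else (114,54)
st=status.state(); s=snapshot("wrist"); pickle.dump((st,s),open("m.pkl","wb"))
P=slope(np.vstack([samp(rect(160,100)[:1]), samp(rect(l,w,-3)[:1]+rect(l,w,-3)[2:],80)]))
T=wristT(st,s); uv=proj(s,place(P,q0),T); P=P[(uv[:,1]>2)&(uv[:,1]<270)&(uv[:,0]>2)&(uv[:,0]<637)]; print(len(P))
q,v=fit(st,s,P,q0); print(q.round(3),round(v,1)); R=st["orientation"]; d=R.T@(np.array([q[0],q[1],0])-st["tool_pos"])
g=proj(s,np.array([[7.5,0,-29.]]),s["T_tool_cam"])[0]
print("tool",st["tool_pos"].round(1),np.arctan2(-R[1,0],-R[0,0]).round(4),"stand in tool xy",d[:2].round(1),"axis col",g.round(1),"F",st["force"].round(1))
gr=cv2.cvtColor(s["pixels"],6)
for r in(300,320): e=np.flatnonzero(np.diff((gr[r]<75).astype(int))); print(e[(e>150)&(e<480)].tolist())
E
python3 m.py S 584.4 -274.6 -.041
```

```text
60
[ 5.83639e+02 -2.80441e+02 -4.20000e-02] 300.0
tool [ 483.2 -272.5  118.8] -0.0404 stand in tool xy [-100.9   -4.2] axis col [306.9 288.2] F [ 0.2  0.4 -1.4]
[261, 266, 355, 360]
[255, 264, 356, 365, 418, 419, 442, 443, 448, 449]
```

>>> drive_tool:
  steps: [20,-0.55,0.007,0,0,20,-0.55,0.007,0,0,20,-0.55,0.007,0,0,20,0,0,0.5,0,20,0,0,0.5,0]

```text
time: 12.72
tool_pos: [553.1, -272.3, 80.8]
orientation: [[-0.999, 0.036, 0.004], [0.036, 0.999, 0.001], [-0.004, 0.001, -1.0]]
force: [-1.9, -0.3, -2.2]
finger_gap: 36.3
grasp_force: 29.8
```

>>> drive_tool:
  steps: [20,0,0,0,0,20,0,0,0,0,20,0,0,0,0,20,0,0,0,0]

```text
time: 13.05
tool_pos: [550.9, -275.1, 81.6]
orientation: [[-0.999, 0.04, 0.002], [0.04, 0.999, -0.0], [-0.002, -0.0, -1.0]]
force: [-0.3, -0.2, -0.8]
finger_gap: 35.9
grasp_force: 29.8
```

```bash
python3 m.py S 584.4 -274.6 -.041
python3 - <<'E'
from h import *
st,s=pickle.load(open("m.pkl","rb")); T=wristT(st,s)
print("low deck corners px",proj(s,place(slope(np.array([[-80,-50,0],[-80,50,0],[-42,-20,-6],[-42,20,-6.]])),(584.4,-274.6,-.041)),T).round(0).tolist())
E
```

```text
160
[ 5.84359e+02 -2.75373e+02 -3.80000e-02] 288.4
tool [ 550.9 -275.1   81.6] -0.04 stand in tool xy [-33.2   1.1] axis col [306.9 288.2] F [-0.3 -0.2 -0.8]
[261, 266, 354, 360]
[255, 265, 356, 365]
low deck corners px [[226.0, 181.0], [397.0, 181.0], [277.0, 246.0], [345.0, 247.0]]
```

>>> drive_tool:
  steps: [20,0.025,-0.008,0.2,0,20,0,0,0.2,0,20,0,0,0,0,20,0,0,0,0]

```text
time: 13.43
tool_pos: [548.1, -275.9, 63.3]
orientation: [[-0.999, 0.041, -0.002], [0.041, 0.999, 0.001], [0.002, 0.001, -1.0]]
force: [0.5, 0.1, -2.6]
finger_gap: 36.2
grasp_force: 29.8
```

>>> drive_tool:
  steps: [20,0,0,0.05,0,20,0,0,0.05,0,20,0,0,0,0,20,0,0,0,0]

```text
time: 13.77
tool_pos: [548.6, -276.1, 60.4]
orientation: [[-0.999, 0.041, -0.001], [0.041, 0.999, -0.0], [0.001, -0.0, -1.0]]
force: [-2.7, 0.2, 0.8]
finger_gap: 36.1
grasp_force: 29.8
```

>>> drive_tool:
  steps: [20,-0.04,0.012,0,0,20,0.03,0,0.08,0,20,0.03,0,0.08,0,20,0.0,0,0.08,0,20,0,0,0,0]

```text
time: 14.18
tool_pos: [547.4, -276.5, 50.1]
orientation: [[-0.999, 0.042, -0.001], [0.042, 0.999, -0.001], [0.001, -0.001, -1.0]]
force: [-3.2, -2.2, 1.6]
finger_gap: 35.8
grasp_force: 30.0
```

```bash
python3 m.py S 584.4 -275.3 -.04
```

```text
60
[ 5.84121e+02 -2.69680e+02 -4.20000e-02] 290.9
tool [ 547.4 -276.5   50.1] -0.0425 stand in tool xy [-36.5   8.5] axis col [306.9 288.2] F [-3.2 -2.2  1.6]
[261, 265, 355, 360]
[256, 264, 356, 365]
```

>>> drive_tool:
  steps: [20,0.015,0.03,0.1,0,20,0.015,0,0.1,0,20,0.005,0,0.1,0,20,0.005,0,0.1,0,20,-0.005,0,0.1,0]

```text
time: 14.65
tool_pos: [548.2, -273.9, 30.7]
orientation: [[-0.999, 0.041, 0.003], [0.041, 0.999, 0.0], [-0.003, 0.0, -1.0]]
force: [0.1, -0.8, 2.1]
finger_gap: 35.6
grasp_force: 30.0
```

>>> drive_tool:
  steps: [20,0,0,0,0,20,0,0,0,0]

```text
time: 14.82
tool_pos: [547.6, -273.4, 30.5]
orientation: [[-0.999, 0.04, 0.001], [0.04, 0.999, 0.001], [-0.001, 0.001, -1.0]]
force: [-0.1, 0.6, 0.9]
finger_gap: 35.5
grasp_force: 30.0
```

>>> drive_tool:
  steps: [20,-0.01,-0.03,0.07,0,20,-0.01,0,0.07,0,20,0,0,0,0,20,0,0,0,0]

```text
time: 15.15
tool_pos: [547.9, -274.5, 24.9]
orientation: [[-0.999, 0.04, 0.0], [0.04, 0.999, 0.001], [-0.0, 0.001, -1.0]]
force: [0.6, 1.2, 0.1]
finger_gap: 35.9
grasp_force: 30.0
```

```bash
cat > side.py <<'E'
# refine a stone's slope pose from the side & top cameras: project seat model, report score vs height h (bottom above bed-up) 
from h import *
import sys
def box(l,w,dx,dy,h,q,pitch=0,yaw=0):
    C=np.array([[a*l/2,b*w/2,k] for k in(0,26) for a in(-1,1) for b in(-1,1)],float)
    c,s=np.cos(yaw),np.sin(yaw); C=np.c_[c*C[:,0]-s*C[:,1],s*C[:,0]+c*C[:,1],C[:,2]]
    c,s=np.cos(pitch),np.sin(pitch); X=C[:,0]*c-C[:,2]*s; Z=C[:,0]*s+C[:,2]*c
    return place(slope(np.c_[X+dx,C[:,1]+dy,Z-6+h]),q)
E
python3 - <<'E'
from h import *
print(status.state()["tool_pos"],status.state()["force"])
s=snapshot("wrist");t=snapshot("side")
cv2.imwrite("pics/p1.png",np.hstack([s["pixels"][100:400,150:470],cv2.resize(t["pixels"][90:210,290:410],(440,440),interpolation=2)[:300]]))
E
```

```text
[ 547.86909024 -274.50379543   24.8731112 ] [0.56315156 1.17361218 0.14258235]
```

>>> drive_tool:
  steps: [60,0,0,0,0,60,0,0,0,0,60,0,0,0,0,60,0,0,0,0,60,0,0,0,0]

```text
time: 15.67
tool_pos: [547.3, -275.6, 24.8]
orientation: [[-0.999, 0.041, -0.0], [0.041, 0.999, -0.0], [0.0, -0.0, -1.0]]
force: [1.1, -0.3, -0.6]
finger_gap: 59.3
grasp_force: 0.0
```

>>> drive_tool:
  steps: [60,0.1,0,-0.5,0,60,0.2,0,-0.8,0,60,0.2,0,-0.8,0,60,0.2,0,-0.8,0,60,0,0,-0.6,0]

```text
time: 16.08
tool_pos: [518.8, -274.5, 167.5]
orientation: [[-0.999, 0.041, 0.001], [0.041, 0.999, -0.001], [-0.001, -0.001, -1.0]]
force: [0.1, -0.9, 0.7]
finger_gap: 60.0
grasp_force: 0.0
```

>>> drive_tool:
  steps: [0,0.3,0,-0.8,0,0,0.3,0,-0.6,0,0,0,0,0,0,0,0,0,0,0,0,0,0,0,0]

```text
time: 16.5
tool_pos: [495.0, -273.3, 220.2]
orientation: [[-0.999, 0.041, -0.001], [0.041, 0.999, 0.0], [0.001, 0.0, -1.0]]
force: [0.3, 0.1, -0.5]
finger_gap: 31.5
grasp_force: 0.0
```

```bash
cat > seat.py <<'E'
from side import *
n=sys.argv[1]; q=[float(v) for v in sys.argv[2:5]]; l,w=(80,36) if n=="S" else (110,50)
rl,rw=(84,40) if n=="S" else (114,54)
st=status.state(); s=snapshot("wrist"); pickle.dump((st,s),open("seat.pkl","wb")); T=wristT(st,s)
P=stand(rl,rw)[:180]; uv=proj(s,place(P,q),T); P=P[(uv[:,1]>3)&(uv[:,1]<400)]
q,v=fit(st,s,P,q); print("tool",st["tool_pos"].round(1),"stand",q.round(3),round(v))
best=None
for sig in(3,1.2):
    G=gradimg(s["pixels"],sig)
    def f(p):
        W=box(l,w,p[0],p[1],p[2],q,p[3]*.02,p[4]*.02); uv=proj(s,samp([(W[a],W[b]) for a,b in((4,5),(6,7),(4,6),(5,7))]),T)
        return -map_coordinates(G,[uv[:,1],uv[:,0]],order=1).mean()
    x0s=[[a,0,b,c,0] for a in(-2,2) for b in(-4,2) for c in(-8,-2,4)] if best is None else [best]
    r=min((minimize(f,x0,method="Nelder-Mead",options=dict(maxiter=600,initial_simplex=np.vstack([x0,np.array(x0)+(3 if sig>2 else 1)*np.eye(5)]))) for x0 in x0s),key=lambda r:r.fun); best=r.x
print("dx dy h pitch yaw",(best*[1,1,1,.02,.02]).round(3),round(-r.fun,1))
E
python3 seat.py S 584.4 -275.2 -.04
```

```text
tool [ 495.  -273.3  220.2] stand [ 5.83390e+02 -2.74492e+02 -3.50000e-02] 210
dx dy h pitch yaw [2.9510e+00 2.0010e+00 1.5855e+01 1.4500e-01 3.0000e-03] 176.9
```

```bash
cat > joint.py <<'E'
from side import *
n=sys.argv[1]; q=[float(v) for v in sys.argv[2:5]]; l,w=(80,36) if n=="S" else (110,50)
st=status.state(); cams=[(snapshot("wrist"),1),(snapshot("side"),.7),(snapshot("top"),.4)]
Gs=[(s,wristT(st,s) if "T" not in s else s["T"],gradimg(s["pixels"],1.2),k) for s,k in cams]
E4=((4,5),(6,7),(4,6),(5,7))
def sc(p,which=(0,1,2),off=(0,0,0,0)):
    W=samp([(box(l,w,*p[:3],q,p[3],p[4])[a],box(l,w,*p[:3],q,p[3],p[4])[b]) for a,b in E4]); o=[]
    for i in which:
        s,T,G,k=Gs[i]; uv=proj(s,W,T); b=0
        for du in ((0,) if i==0 else (-2,-1,0,1,2)):
            for dv in ((0,) if i==0 else (-2,-1,0,1,2)):
                b=max(b,map_coordinates(G,[uv[:,1]+dv,uv[:,0]+du],order=1).mean())
        o.append(b)
    return o
for h in(-8,-4,0,4,8,16):
  for pit in(-.3,-.15,0,.15):
    f=lambda x:-sc([x[0],x[1],h,pit,x[2]*.02],(0,))[0]
    r=min((minimize(f,[a,0,0],method="Nelder-Mead",options=dict(initial_simplex=[[a,0,0],[a+3,0,0],[a,2,0],[a,0,3]])) for a in(-4,3)),key=lambda r:r.fun)
    print(h,pit,(r.x*[1,1,.02]).round(2),np.round(sc([r.x[0],r.x[1],h,pit,r.x[2]*.02]),0))
E
python3 joint.py S 584.0 -275.2 -.04
```

```text
-8 -0.3 [-3.77  1.22  0.01] [139.  94. 144.]
-8 -0.15 [-4.43  1.15  0.01] [152. 104. 146.]
-8 0 [-0.06  1.01  0.01] [159. 117. 149.]
-8 0.15 [2.07 1.11 0.  ] [154. 108. 154.]
-4 -0.3 [-4.24  1.39  0.  ] [136. 112. 147.]
-4 -0.15 [-3.29  1.2   0.  ] [152. 105. 150.]
-4 0 [0.32 1.11 0.  ] [162. 115. 149.]
-4 0.15 [ 3.13  1.04 -0.  ] [152. 108. 154.]
0 -0.3 [-7.57  1.77 -0.03] [139. 114. 141.]
0 -0.15 [-2.9   1.28 -0.01] [156. 107. 148.]
0 0 [-0.04  1.08 -0.  ] [157. 115. 142.]
0 0.15 [ 3.61  0.87 -0.01] [155. 106. 151.]
4 -0.3 [-7.26  1.88 -0.03] [143. 117. 137.]
4 -0.15 [-3.05  1.85 -0.03] [155. 113. 143.]
4 0 [-1.36  1.65 -0.05] [151. 119. 152.]
4 0.15 [ 3.35  0.13 -0.02] [156. 113. 145.]
8 -0.3 [-6.6   2.5  -0.01] [150. 117. 135.]
8 -0.15 [-3.86  2.81  0.01] [164. 123. 145.]
8 0 [-0.91 -0.16 -0.  ] [162. 132. 142.]
8 0.15 [ 3.51 -0.22  0.01] [156. 115. 139.]
16 -0.3 [-6.29  2.83  0.01] [171. 117. 138.]
16 -0.15 [-4.38  2.8  -0.  ] [177. 129. 146.]
16 0 [-0.73  2.68 -0.  ] [171. 129. 147.]
16 0.15 [2.05 2.61 0.  ] [178. 114. 147.]
```

>>> drive_tool:
  steps: [0,-0.44,0.01,0,0,0,-0.44,0.01,0,0,0,-0.44,0.01,0,0,0,0,0,0.8,0,0,0,0,0.8,0]

```text
time: 17.12
tool_pos: [551.1, -273.5, 156.9]
orientation: [[-0.999, 0.04, 0.004], [0.04, 0.999, -0.0], [-0.004, 0.0, -1.0]]
force: [-0.0, -0.4, 0.0]
finger_gap: 0.6
grasp_force: 0.0
```

>>> drive_tool:
  steps: [0,0,0,0.8,0,0,0,0,0.8,0,0,0,0,0.8,0,0,0,0,0,0,0,0,0,0,0]

```text
time: 17.53
tool_pos: [547.2, -273.6, 59.1]
orientation: [[-0.999, 0.04, -0.004], [0.04, 0.999, 0.002], [0.004, 0.002, -1.0]]
force: [0.3, 0.0, 1.3]
finger_gap: 0.5
grasp_force: 0.0
```

>>> drive_tool:
  steps: [0,0,0,0.15,0,0,0,0,0.15,0,0,0,0,0,0,0,0,0,0,0]

```text
time: 17.87
tool_pos: [548.9, -274.4, 49.9]
orientation: [[-0.999, 0.041, 0.001], [0.041, 0.999, -0.001], [-0.001, -0.001, -1.0]]
force: [-0.9, 0.1, -0.2]
finger_gap: 0.6
grasp_force: 0.0
```

>>> drive_tool:
  steps: [0,0,0,0.06,0,0,0,0,0.06,0,0,0,0,0,0]

```text
time: 18.12
tool_pos: [548.2, -274.3, 44.0]
orientation: [[-0.999, 0.041, -0.0], [0.041, 0.999, -0.0], [0.0, -0.0, -1.0]]
force: [0.3, -0.3, 0.2]
finger_gap: 0.5
grasp_force: 0.0
```

Still no contact. From here I'll move along the inward normal.

>>> drive_tool:
  steps: [0,0,0,0.04,0,0,0,0,0.04,0,0,0,0,0,0]

```text
time: 18.37
tool_pos: [548.7, -274.2, 41.3]
orientation: [[-0.999, 0.041, 0.001], [0.041, 0.999, -0.0], [-0.001, -0.0, -1.0]]
force: [-1.0, -0.7, 2.4]
finger_gap: 0.0
grasp_force: 1.2
```

>>> drive_tool:
  steps: [0,0,0,0.04,0,0,0,0,0.04,0,0,0,0,0,0]

```text
time: 18.62
tool_pos: [549.8, -274.3, 38.9]
orientation: [[-0.999, 0.041, 0.003], [0.041, 0.999, -0.001], [-0.003, -0.001, -1.0]]
force: [-0.5, -0.0, 5.5]
finger_gap: 0.1
grasp_force: 2.3
```

Contact came at TCP z of about 42 mm, as predicted for a stone sitting in the recess with the bed up. Now I'll press.

>>> drive_tool:
  steps: [0,-0.015,0,0.05,0,0,-0.015,0,0.05,0,0,0,0,0,0,0,0,0,0,0]

```text
time: 18.95
tool_pos: [551.6, -274.4, 35.1]
orientation: [[-0.999, 0.041, 0.004], [0.041, 0.999, -0.001], [-0.004, -0.001, -1.0]]
force: [-0.8, -0.4, 5.2]
finger_gap: 0.3
grasp_force: 2.2
```

>>> drive_tool:
  steps: [0,-0.015,0,0.05,0,0,-0.015,0,0.05,0,0,0,0,0,0,0,0,0,0,0]

```text
time: 19.28
tool_pos: [552.2, -274.5, 33.5]
orientation: [[-0.999, 0.041, 0.003], [0.041, 0.999, -0.002], [-0.003, -0.002, -1.0]]
force: [-4.6, 1.1, 17.6]
finger_gap: 0.5
grasp_force: 9.0
```

>>> drive_tool:
  steps: [0,-0.01,0,0.04,0,0,-0.005,0,0.03,0,0,0,0,0,0,0,0,0,0,0]

```text
time: 19.62
tool_pos: [552.3, -274.5, 33.0]
orientation: [[-0.999, 0.041, 0.002], [0.041, 0.999, -0.004], [-0.002, -0.004, -1.0]]
force: [-9.2, 1.3, 29.4]
finger_gap: 0.5
grasp_force: 15.5
```

>>> drive_tool:
  steps: [0,0.05,0,-0.25,0,0,0.2,0,0,0,0,0,0,0.2,0,0,0,0,0,0,0,0,0,0,0]

```text
time: 20.03
tool_pos: [541.0, -274.4, 28.5]
orientation: [[-0.999, 0.041, -0.001], [0.041, 0.999, -0.001], [0.001, -0.001, -1.0]]
force: [-3.3, 0.2, 8.6]
finger_gap: 0.3
grasp_force: 4.0
```

>>> drive_tool:
  steps: [0,0,0,0.04,0,0,0,0,0,0,0,0,0,0,0]

```text
time: 20.28
tool_pos: [541.1, -274.5, 28.3]
orientation: [[-0.999, 0.041, -0.001], [0.041, 0.999, -0.001], [0.001, -0.001, -1.0]]
force: [-3.6, -0.4, 15.4]
finger_gap: 0.5
grasp_force: 7.6
```

Two probe points give a surface slope of about 25°, so the small stone lies flat and home. Now the large stone.

>>> drive_tool:
  steps: [0,0,0,-0.5,0,0,0.2,0,-0.8,0,90,0.5,0,-0.8,0,90,0,0,-0.3,0.0195,90,0,0,0,0.0195]

```text
time: 20.7
tool_pos: [513.8, -273.6, 124.8]
orientation: [[-0.957, 0.289, 0.003], [0.289, 0.957, -0.001], [-0.003, -0.0, -1.0]]
force: [0.8, 0.6, -0.9]
finger_gap: 15.9
grasp_force: 0.0
```

>>> drive_tool:
  steps: [90,0.37,0.9,0,0,90,0.37,0.9,0,0,90,0.37,0.9,0,0,90,0.37,0.9,0,0,90,0.37,0.9,0,0]

```text
time: 21.12
tool_pos: [491.7, -77.9, 121.6]
orientation: [[-0.959, 0.283, -0.003], [0.283, 0.959, 0.001], [0.003, -0.0, -1.0]]
force: [1.0, 0.8, 0.5]
finger_gap: 49.3
grasp_force: 0.0
```

>>> drive_tool:
  steps: [90,0.37,0.9,0,0,90,0.37,0.9,0,0,90,0,0,0,0,90,0,0,0,0,90,0,0,0,0]

```text
time: 21.53
tool_pos: [484.4, -2.8, 122.1]
orientation: [[-0.959, 0.283, -0.003], [0.283, 0.959, -0.001], [0.002, -0.001, -1.0]]
force: [0.4, -1.1, 0.0]
finger_gap: 82.6
grasp_force: 0.0
```

```bash
cat > ml.py <<'E'
from h import *
st=status.state(); s=snapshot("wrist"); pickle.dump((st,s),open("ml.pkl","wb"))
T=wristT(st,s); P=stone(110,50,26); q=(512.5,-10.5,-.29); uv=proj(s,place(P,q),T); P=P[uv[:,1]<360]
q,v=fit(st,s,P,q); R=st["orientation"]; d=R.T@(np.array([q[0],q[1],0])-st["tool_pos"])
print(st["tool_pos"].round(1),"yaw",np.arctan2(-R[1,0],-R[0,0]).round(3),"gap",st["finger_gap"],"stone",q.round(3),round(v),"in tool",d[:2].round(1),len(P))
E
python3 ml.py
```

```text
[484.4  -2.8 122.1] yaw -0.286 gap 82.64982279312419 stone [ 5.12623e+02 -1.03690e+01 -2.87000e-01] 279 in tool [-29.5   0.9] 240
```

>>> drive_tool:
  steps: [90,0.03,0,0.7,0,90,0,0,0.7,0,90,0,0,0.7,0,90,0,0,0.7,0,90,0,0,0.4,0]

```text
time: 22.0
tool_pos: [482.3, -4.4, -7.8]
orientation: [[-0.958, 0.286, -0.005], [0.286, 0.958, -0.001], [0.004, -0.002, -1.0]]
force: [0.0, -0.3, -0.5]
finger_gap: 89.9
grasp_force: 0.0
```

>>> drive_tool:
  steps: [90,0,0,0.15,0,90,0,0,0.1,0,90,0,0,0,0,90,0,0,0,0]

```text
time: 22.33
tool_pos: [484.7, -2.0, -14.0]
orientation: [[-0.959, 0.283, 0.001], [0.283, 0.959, 0.0], [-0.001, 0.0, -1.0]]
force: [-0.7, -0.6, -0.4]
finger_gap: 89.7
grasp_force: 0.0
```

>>> drive_tool:
  steps: [90,0.04,0,0.07,0,90,0,0,0,0,30,0,0,0,0,30,0,0,0,0,30,0,0,0,0]

```text
time: 22.75
tool_pos: [482.7, -0.9, -17.1]
orientation: [[-0.959, 0.282, 0.001], [0.282, 0.959, 0.0], [-0.001, 0.0, -1.0]]
force: [0.7, -0.1, 0.6]
finger_gap: 74.2
grasp_force: 0.0
```

>>> drive_tool:
  steps: [30,0,0,0,0,30,0,0,0,0,30,0,0,0,0,30,0,0,0,0,30,0,0,0,0]

```text
time: 23.17
tool_pos: [482.0, -1.6, -17.5]
orientation: [[-0.959, 0.282, -0.001], [0.282, 0.959, -0.001], [0.001, -0.001, -1.0]]
force: [-0.5, -0.9, 0.3]
finger_gap: 49.8
grasp_force: 29.9
```

>>> drive_tool:
  steps: [30,0,0,-0.2,0,30,0,0,-0.5,0,30,0,0,-0.9,0,30,0,0,-0.9,0,30,0,0,-0.9,0]

```text
time: 23.58
tool_pos: [481.0, -0.7, 119.7]
orientation: [[-0.96, 0.281, -0.003], [0.281, 0.96, 0.001], [0.003, 0.0, -1.0]]
force: [0.7, -0.8, -3.9]
finger_gap: 49.8
grasp_force: 30.0
```

>>> drive_tool:
  steps: [30,0,0,0,0,30,0,0,0,0,30,0,0,0,0]

```text
time: 23.83
tool_pos: [480.9, -1.6, 117.6]
orientation: [[-0.959, 0.282, -0.003], [0.282, 0.959, -0.001], [0.003, -0.001, -1.0]]
force: [-0.1, -0.7, -2.8]
finger_gap: 49.7
grasp_force: 30.0
```

Run:
```python
from h import *
st=status.state(); s=snapshot("wrist"); t=snapshot("side"); pickle.dump((st,s,t),open("h2.pkl","wb")); print(st["finger_gap"],st["tool_pos"],st["grasp_force"],st["force"])
for cam,im,T,occ in(("side",t,None,None),("wrist",s,wristT(st,s),340)):
  G=gradimg(im["pixels"],1.2); res=[]
  vis={"side":[(4,5),(6,7),(4,6),(5,7),(1,3),(1,5),(0,1),(3,7),(0,4)],"wrist":[(4,5),(4,6),(5,7),(0,1)]}[cam]
  for gx in np.arange(29,36,1.):
    for p in np.arange(-.8,.31,.05):
      W=hand_box(st,110,50,gx,17.5,p,18.5); uv=proj(im,samp([(W[a],W[b]) for a,b in vis],40),T)
      k=(uv[:,1]<335) if occ else np.ones(len(uv),bool)
      for du in((-2,0,2) if cam=="side" else (0,3)):
        for dv in((-2,0,2) if cam=="side" else (0,)):
          res.append((float(np.minimum(map_coordinates(G,[uv[k,1]+dv,uv[k,0]+du],order=1),250).mean()),gx,round(p,2),du,dv))
  print(cam,sorted(res)[::-1][:6])
```

```text
49.74422611118289 [480.87043693  -1.57882336 117.63500055] 29.956217408180237 [-0.14257257 -0.6503181  -2.84521783]
side [(126.53785705566406, np.float64(31.0), np.float64(-0.05), 0, 0), (126.49748229980469, np.float64(33.0), np.float64(-0.1), 0, 0), (126.45561981201172, np.float64(32.0), np.float64(-0.1), 0, 0), (126.29656982421875, np.float64(30.0), np.float64(-0.05), 0, 0), (126.27002716064453, np.float64(32.0), np.float64(-0.05), 0, 0), (125.94320678710938, np.float64(31.0), np.float64(-0.1), 0, 0)]
wrist [(119.9463882446289, np.float64(32.0), np.float64(0.0), 3, 0), (112.57015991210938, np.float64(33.0), np.float64(0.0), 3, 0), (112.12214660644531, np.float64(32.0), np.float64(0.05), 3, 0), (108.92376708984375, np.float64(33.0), np.float64(0.05), 3, 0), (98.90501403808594, np.float64(33.0), np.float64(-0.05), 3, 0), (98.22452545166016, np.float64(35.0), np.float64(-0.3), 3, 0)]
```

>>> drive_tool:
  steps: [30,0.533,0.833,0,0,30,0.533,0.833,0,0,30,0.533,0.833,0,0,30,0.533,0.833,0,0,30,0.533,0.833,0,0]

```text
time: 24.35
tool_pos: [425.3, 189.9, 117.0]
orientation: [[-0.959, 0.282, -0.003], [0.282, 0.959, -0.001], [0.003, -0.002, -1.0]]
force: [0.5, 0.2, -3.4]
finger_gap: 49.8
grasp_force: 30.0
```

>>> drive_tool:
  steps: [30,0.533,0.833,0,0,30,0.533,0.833,0,0,30,0.533,0.833,0,0,30,0,0,0,-0.009,30,0,0,0,0]

```text
time: 24.77
tool_pos: [391.0, 306.2, 117.2]
orientation: [[-0.976, 0.218, -0.003], [0.218, 0.976, 0.001], [0.003, -0.0, -1.0]]
force: [-0.3, -0.5, -3.6]
finger_gap: 49.8
grasp_force: 30.0
```

>>> drive_tool:
  steps: [30,0,0,0,0,30,0,0,0,0,30,0,0,0,0]

```text
time: 25.02
tool_pos: [394.5, 300.7, 117.7]
orientation: [[-0.973, 0.231, -0.001], [0.231, 0.973, -0.002], [0.001, -0.002, -1.0]]
force: [-0.5, -0.2, -3.7]
finger_gap: 49.8
grasp_force: 30.0
```

>>> drive_tool:
  steps: [30,-0.55,0.012,0,0,30,-0.55,0.012,0,0,30,-0.55,0.012,0,0,30,0,0,0.45,0,30,0,0,0.4,0]

```text
time: 25.43
tool_pos: [461.7, 286.9, 84.2]
orientation: [[-0.972, 0.235, 0.002], [0.235, 0.972, 0.0], [-0.002, 0.001, -1.0]]
force: [-0.5, -0.1, -4.0]
finger_gap: 50.1
grasp_force: 30.0
```

>>> drive_tool:
  steps: [30,0,0,0,0,30,0,0,0,0,30,0,0,0,0,30,0,0,0,0]

```text
time: 25.77
tool_pos: [459.2, 289.7, 85.7]
orientation: [[-0.974, 0.228, 0.002], [0.228, 0.974, 0.001], [-0.001, 0.002, -1.0]]
force: [-0.5, 0.0, -2.6]
finger_gap: 49.7
grasp_force: 30.0
```

```bash
python3 m.py L 494.8 279.7 -.23
```

```text
172
[ 4.94738e+02  2.79076e+02 -2.28000e-01] 221.3
tool [459.2 289.7  85.7] -0.2297 stand in tool xy [-36.9  -2.4] axis col [307.5 288.8] F [-0.5  0.  -2.6]
[243, 246, 374, 377]
[236, 247, 374, 384]
```

>>> drive_tool:
  steps: [30,-0.045,-0.085,0.2,0,30,0,0,0,0,30,0,0,0,0,30,0,0,0,0]

```text
time: 26.15
tool_pos: [459.6, 285.4, 76.5]
orientation: [[-0.974, 0.228, -0.0], [0.228, 0.974, -0.0], [0.0, -0.0, -1.0]]
force: [-0.2, -0.2, -3.3]
finger_gap: 49.8
grasp_force: 30.0
```

```bash
python3 m.py L 494.8 279.3 -.23
```

```text
168
[ 4.94685e+02  2.78913e+02 -2.28000e-01] 227.6
tool [459.6 285.4  76.5] -0.2296 stand in tool xy [-35.7   1.7] axis col [307.5 288.8] F [-0.2 -0.2 -3.3]
[243, 246, 374, 378]
[236, 247, 373, 384]
```

>>> drive_tool:
  steps: [30,-0.017,0.01,0.1,0,30,0,0,0.1,0,30,0,0,0,0,30,0,0,0,0]

```text
time: 26.53
tool_pos: [460.3, 286.2, 68.7]
orientation: [[-0.974, 0.227, 0.0], [0.227, 0.974, 0.0], [-0.0, 0.0, -1.0]]
force: [-0.2, -0.5, -0.5]
finger_gap: 49.5
grasp_force: 30.0
```

>>> drive_tool:
  steps: [30,0,0,0.04,0,30,0,0,0.04,0,30,0,0,0,0,30,0,0,0,0]

```text
time: 26.87
tool_pos: [459.7, 286.1, 65.5]
orientation: [[-0.974, 0.227, -0.001], [0.227, 0.974, 0.0], [0.001, 0.0, -1.0]]
force: [-3.0, 0.3, 1.6]
finger_gap: 49.6
grasp_force: 30.0
```

>>> drive_tool:
  steps: [30,0.015,0,0.1,0,30,0.015,0,0.1,0,30,0.01,0,0.1,0,30,0.01,0,0.1,0,30,0,0,0,0]

```text
time: 27.28
tool_pos: [458.7, 286.1, 48.5]
orientation: [[-0.974, 0.227, 0.0], [0.227, 0.974, -0.0], [-0.0, -0.0, -1.0]]
force: [-1.8, 1.0, -0.0]
finger_gap: 49.4
grasp_force: 30.0
```

>>> drive_tool:
  steps: [30,0,0,0.1,0,30,0,0,0.1,0,30,-0.01,0,0.1,0,30,0,0,0,0,30,0,0,0,0]

```text
time: 27.7
tool_pos: [459.3, 285.9, 37.1]
orientation: [[-0.974, 0.228, 0.0], [0.228, 0.974, -0.0], [-0.0, 0.0, -1.0]]
force: [0.2, -0.1, -1.3]
finger_gap: 49.8
grasp_force: 30.0
```

>>> drive_tool:
  steps: [30,0,0,0.1,0,30,-0.005,0,0.1,0,30,-0.005,0,0.08,0,30,0,0,0,0,30,0,0,0,0]

```text
time: 28.12
tool_pos: [458.1, 285.2, 25.2]
orientation: [[-0.974, 0.228, -0.003], [0.228, 0.974, -0.002], [0.002, -0.002, -1.0]]
force: [-1.6, -0.0, -4.7]
finger_gap: 49.6
grasp_force: 30.0
```

>>> drive_tool:
  steps: [30,-0.035,0.01,0,0,30,0,0,0,0,30,0,0,0,0]

```text
time: 28.37
tool_pos: [460.4, 286.0, 26.0]
orientation: [[-0.974, 0.228, -0.001], [0.228, 0.974, -0.0], [0.0, -0.0, -1.0]]
force: [0.4, 0.1, -4.2]
finger_gap: 49.4
grasp_force: 30.0
```

```bash
python3 m.py L 494.8 279.0 -.229
```

```text
140
[ 4.96001e+02  2.85320e+02 -2.26000e-01] 187.1
tool [460.4 286.   26. ] -0.2296 stand in tool xy [-34.8   7.5] axis col [307.5 288.8] F [ 0.4  0.1 -4.2]
[243, 247, 373, 377]
[236, 247, 374, 385]
```

>>> drive_tool:
  steps: [70,0,0,0,0,70,0,0,0,0,70,0,0,0,0,70,0,0,0,0,70,0,0,0,0]

```text
time: 28.83
tool_pos: [460.9, 286.4, 26.6]
orientation: [[-0.974, 0.227, 0.001], [0.227, 0.974, 0.001], [-0.001, 0.001, -1.0]]
force: [0.3, -0.5, -0.9]
finger_gap: 69.8
grasp_force: 0.0
```

>>> drive_tool:
  steps: [70,0,0,-0.4,0,70,0.1,0,-0.8,0,0,0.1,0,-0.8,0,0,0,0,0,0,0,0,0,0,0]

```text
time: 29.25
tool_pos: [453.8, 289.0, 108.1]
orientation: [[-0.974, 0.227, 0.004], [0.227, 0.974, 0.003], [-0.003, 0.003, -1.0]]
force: [-0.5, -0.3, -1.0]
finger_gap: 54.5
grasp_force: 0.0
```

>>> drive_tool:
  steps: [0,0,0,0,0,0,0,0,0,0,0,0,0,0,0,0,0,0,0,0,0,0,0,0,0]

```text
time: 29.67
tool_pos: [452.5, 287.7, 105.4]
orientation: [[-0.974, 0.227, -0.001], [0.227, 0.974, -0.001], [0.001, -0.001, -1.0]]
force: [0.2, 0.5, 0.2]
finger_gap: 21.3
grasp_force: 0.0
```

>>> drive_tool:
  steps: [0,0,0,0,0,0,0,0,0,0,0,0,0,0,0,0,0,0,0,0]

```text
time: 30.0
tool_pos: [452.8, 287.9, 106.2]
orientation: [[-0.974, 0.227, -0.0], [0.227, 0.974, 0.0], [0.0, 0.0, -1.0]]
force: [0.1, 0.4, -0.9]
finger_gap: 0.4
grasp_force: 0.0
```

>>> drive_tool:
  steps: [0,-0.17,-0.01,0,0,0,0,0,0.7,0,0,0,0,0.75,0,0,0,0,0,0,0,0,0,0,0]

```text
time: 30.42
tool_pos: [458.9, 285.2, 47.3]
orientation: [[-0.974, 0.228, -0.003], [0.228, 0.974, -0.002], [0.002, -0.002, -1.0]]
force: [0.3, -0.5, 0.7]
finger_gap: 0.5
grasp_force: 0.0
```

>>> drive_tool:
  steps: [0,0,0,0.04,0,0,0,0,0.02,0,0,0,0,0,0,0,0,0,0,0]

```text
time: 30.75
tool_pos: [460.0, 286.5, 46.9]
orientation: [[-0.974, 0.227, 0.002], [0.227, 0.974, 0.001], [-0.001, 0.002, -1.0]]
force: [-0.6, 1.0, -0.1]
finger_gap: 0.5
grasp_force: 0.0
```

>>> drive_tool:
  steps: [0,0,0,0.03,0,0,0,0,0,0,0,0,0,0,0]

```text
time: 31.0
tool_pos: [459.4, 286.0, 44.8]
orientation: [[-0.974, 0.227, 0.0], [0.227, 0.974, 0.0], [-0.0, 0.0, -1.0]]
force: [-0.2, 0.5, 0.0]
finger_gap: 0.7
grasp_force: 0.0
```

>>> drive_tool:
  steps: [0,0,0,0.04,0,0,0,0,0.02,0,0,0,0,0,0,0,0,0,0,0]

```text
time: 31.33
tool_pos: [459.2, 286.0, 42.1]
orientation: [[-0.974, 0.227, -0.0], [0.227, 0.974, -0.0], [0.0, -0.0, -1.0]]
force: [0.1, 0.3, -0.1]
finger_gap: 0.2
grasp_force: 0.0
```

>>> drive_tool:
  steps: [0,0,0,0.04,0,0,0,0,0,0,0,0,0,0,0]

```text
time: 31.58
tool_pos: [459.3, 286.0, 40.5]
orientation: [[-0.974, 0.227, -0.0], [0.227, 0.974, -0.0], [0.0, -0.0, -1.0]]
force: [0.1, 0.0, -0.1]
finger_gap: 0.2
grasp_force: 0.0
```

>>> drive_tool:
  steps: [0,0,0,0.04,0,0,0,0,0,0,0,0,0,0,0]

```text
time: 31.83
tool_pos: [459.7, 286.0, 39.4]
orientation: [[-0.974, 0.228, 0.001], [0.228, 0.974, 0.0], [-0.001, 0.0, -1.0]]
force: [0.3, -0.3, 3.5]
finger_gap: 0.9
grasp_force: 1.5
```

>>> drive_tool:
  steps: [0,0,0,0.04,0,0,0,0,0,0,0,0,0,0,0]

```text
time: 32.08
tool_pos: [460.3, 286.0, 38.0]
orientation: [[-0.974, 0.228, 0.002], [0.228, 0.974, 0.0], [-0.002, 0.001, -1.0]]
force: [-0.1, -0.9, 5.9]
finger_gap: 0.5
grasp_force: 2.1
```

>>> drive_tool:
  steps: [0,-0.015,0,0.05,0,0,-0.015,0,0.05,0,0,0,0,0,0,0,0,0,0,0]

```text
time: 32.42
tool_pos: [461.8, 285.7, 34.1]
orientation: [[-0.974, 0.228, 0.002], [0.228, 0.974, 0.0], [-0.002, 0.001, -1.0]]
force: [0.5, -0.7, 5.5]
finger_gap: 0.6
grasp_force: 1.8
```

>>> drive_tool:
  steps: [0,-0.015,0,0.05,0,0,-0.005,0,0.03,0,0,0,0,0,0,0,0,0,0,0]

```text
time: 32.75
tool_pos: [462.2, 285.8, 33.0]
orientation: [[-0.974, 0.228, 0.003], [0.228, 0.974, -0.0], [-0.003, 0.0, -1.0]]
force: [-2.4, -3.2, 20.4]
finger_gap: 0.4
grasp_force: 9.3
```

>>> drive_tool:
  steps: [0,-0.01,0,0.04,0,0,-0.005,0,0.03,0,0,0,0,0,0,0,0,0,0,0]

```text
time: 33.08
tool_pos: [462.3, 285.8, 32.5]
orientation: [[-0.974, 0.227, 0.004], [0.227, 0.974, -0.001], [-0.004, -0.0, -1.0]]
force: [-7.0, -7.1, 34.8]
finger_gap: 1.1
grasp_force: 16.8
```

>>> drive_tool:
  steps: [0,0.05,0,-0.2,0,0,0.3,0,-0.2,0,0,0,0,0,0,0,0,0,0.1,0,0,0,0,0,0]

```text
time: 33.5
tool_pos: [447.4, 288.0, 38.1]
orientation: [[-0.974, 0.227, -0.002], [0.227, 0.974, -0.001], [0.002, -0.002, -1.0]]
force: [-0.1, 0.1, -0.2]
finger_gap: 0.8
grasp_force: 0.0
```

>>> drive_tool:
  steps: [0,0,0,0.15,0,0,0,0,0.05,0,0,0,0,0,0,0,0,0,0,0]

```text
time: 33.83
tool_pos: [448.0, 288.3, 30.7]
orientation: [[-0.974, 0.228, -0.001], [0.228, 0.974, -0.001], [0.001, -0.001, -1.0]]
force: [-0.7, 0.3, -0.4]
finger_gap: 0.6
grasp_force: 0.0
```

>>> drive_tool:
  steps: [0,0,0,0.06,0,0,0,0,0.05,0,0,0,0,0,0,0,0,0,0,0]

```text
time: 34.17
tool_pos: [448.5, 288.7, 27.2]
orientation: [[-0.974, 0.227, 0.001], [0.227, 0.974, 0.0], [-0.001, 0.0, -1.0]]
force: [0.5, -0.1, 1.7]
finger_gap: 0.8
grasp_force: 0.7
```

Same slope as the small stone, so the large stone is flat and home too. I'll retreat and take a last look.

>>> drive_tool:
  steps: [0,0,0,-0.5,0,0,0.2,0,-0.9,0,0,0.5,0,-0.9,0,0,0.5,-0.5,-0.9,0,0,0.3,-0.8,-0.9,0]

```text
time: 34.58
tool_pos: [381.0, 260.5, 183.9]
orientation: [[-0.975, 0.222, 0.0], [0.222, 0.975, 0.004], [0.001, 0.004, -1.0]]
force: [1.2, -0.2, 0.7]
finger_gap: 0.6
grasp_force: 0.0
```

>>> drive_tool:
  steps: [0,0,-0.9,0,0,0,0,-0.9,0,0,0,0,-0.5,0,0,0,0,0,0,0,0,0,0,0,0]

```text
time: 35.0
tool_pos: [362.3, 167.0, 182.1]
orientation: [[-0.973, 0.23, 0.001], [0.23, 0.973, -0.0], [-0.001, -0.0, -1.0]]
force: [-0.1, 0.5, -0.1]
finger_gap: 0.2
grasp_force: 0.0
```

Run:
```python
from h import *
t=snapshot("side")["pixels"]; p=snapshot("top")["pixels"]
r=lambda im,x,y,w,h:cv2.resize(im[y:y+h,x:x+w],(390,290),interpolation=cv2.INTER_CUBIC)
cv2.imwrite("pics/end.png",np.vstack([np.hstack([r(t,120,200,160,180),r(t,280,80,130,110)]),np.hstack([r(p,160,130,130,120),r(p,280,110,240,160)])]))
print(status.state()["tool_pos"])
```

```text
[362.73068354 169.16730777 182.23799957]
```

View pics/end.png

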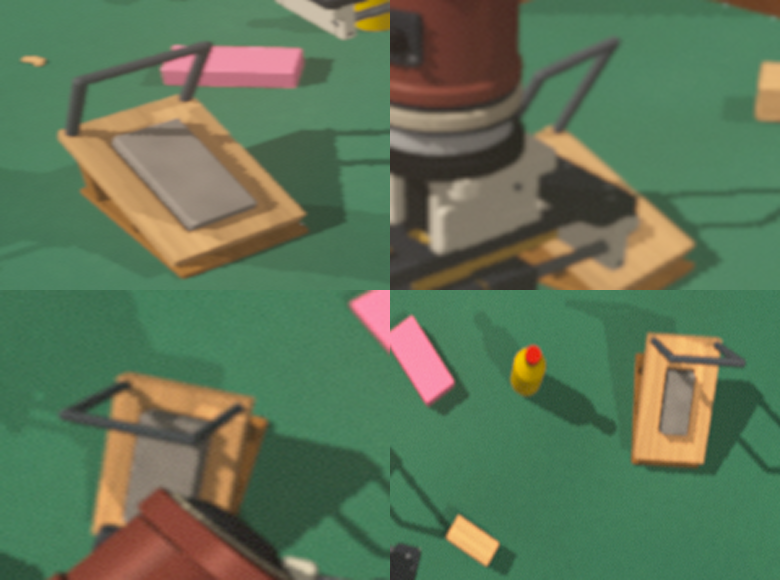

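Both stones lie flat in their recesses, parallel to the decks. The glue and offcut are standing where they were. I'm handing in the job.

```bash
python3 -c "
from plant import workorder; print(workorder.close_job())"
```

```text
the job is handed in; nothing more can be done
None
```

Both stones are in their matching stands and pressed down until they stopped (checked by touch probes and a final picture), the glue bottle and offcut were left undisturbed, the gripper is clear of everything, and the job was handed in at about 35 s.

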